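# Weigh the polished rock puck from behind the tall samples

### The job

The low round rock puck behind the three tall rock pieces has to be weighed. First stand the three tall pieces upright on the cork mat, then set the puck flat in the middle of the balance pan, and only then stand the tall pieces back upright, each in the middle of its own base plate (the one of its shape, where it stood at first), with the flat slab lying along its plate. Let no tall piece fall over and leave the low square block where it is.

Things in the scene. Friction and masses are not known exactly. Their poses are not given: they have to be found in the camera images.
- core_round: grey rock drill core, an upright round cylinder 44 mm in diameter and 110 mm tall, about 0.45 kg; origin at the centre of its underside, z up along its axis. At the start it stands on plate_round.
- bar_square: grey sawn rock bar, upright, 40 x 40 mm square and 104 mm tall, about 0.45 kg; origin at the centre of its underside, z up, x and y square to its sides. At the start it stands on plate_square.
- slab: grey sawn rock slab standing on edge, 28 mm thick (its x), 70 mm wide (its y), 98 mm tall (z), about 0.5 kg; origin at the centre of its underside. At the start it stands on plate_slab.
- puck: low round grey rock puck, 36 mm in diameter and 24 mm high, about 65 g; origin at the centre of its underside, z up. At the start it lies on the plywood board (top 5 mm above the bench) behind the row of tall pieces (farther from the robot), so close to them that the gripper's body would strike them. This is the thing to weigh.
- block: low square grey rock block, 34 x 34 mm and 24 mm high, lying beside the puck on the board, about 90 mm from it between centres; origin at the centre of its underside. To be left alone.
- plate_round: black round base plate, 60 mm in diameter and 3 mm thick, fixed on the plywood board; origin at the centre of its underside (5 mm above the bench), top 3 mm above the origin. Home of core_round.
- plate_square: black square base plate, 58 x 58 mm and 3 mm thick, fixed on the board; origin at the centre of its underside, top 3 mm above the origin. Home of bar_square. The three plates stand in a row, 92 mm apart, in any order.
- plate_slab: black oblong base plate, 46 mm (its x) by 84 mm (its y, along the row of plates) and 3 mm thick, fixed on the board; origin at the centre of its underside, top 3 mm above the origin. Home of slab, whose 70 mm width goes along the plate's y.
- mat: cork mat on the bench to the left or right of the board, 260 mm (its x) by 130 mm (its y), 6 mm thick, fixed; origin at the centre of its underside. The side area: room for the three tall pieces.
- balance: white laboratory balance with a round steel pan, on the other side from the mat, fixed; case 190 x 150 mm, 58 mm high. Origin on the bench exactly below the pan's centre; the pan is 104 mm in diameter, rigid, and its top is 70 mm above the origin.
There are look-alikes about, which are no part of the job. Leave any yellow look-alike of the core_round alone.

How it is judged:
By the outcome, as a careful person would: the job done as asked, in the order asked, and still so for the second after the job is handed in, with the robot touching nothing.
It also fails if it takes over 147 s, if anything falls off the work surface, if the arm or the gripper's body presses on something with over 40 N, if the wrist force passes 120 N, or if a joint passes its speed limit or range.

### The arm

A 7-joint arm with a two-finger parallel gripper is mounted at the origin on the work surface. World frame = base frame: x ahead of the robot, y to its left, z up, the work surface at z = 0. Lengths are in m, angles in rad, forces in N, time in s.
With the tool pointing down it reaches from about 0.425 to 1.025 m from the base axis. Payload 3.6 kg.
Tool frame: the origin (TCP) lies on the centre line of the jaws, within the pads' length; the fingertips stand 22 mm ahead of it and the grasp point (between the pads) lies 3 mm ahead of it (robot.tcp_to_tips is the distance from the TCP to the fingertips, in m); z points along the fingers, y is the line along which they close (so a half turn about z gives the same grasp; the last joint's range is limited). The gripper opens to 85 mm and grips with 20 to 120 N. Pads are 22 mm wide; open, the fingers measure 114 mm over their backs; the gripper's body (76 mm by 85 mm) begins 54 mm behind the grasp point. The pads swing forward as they close: fully open they stand 13 mm farther back than shut.
Start: joints at [-1.331, 0.591, 0.048, 1.609, -0.033, 0.943, -0.034], TCP at [0.237, 0.685, 0.253] pointing down, gripper open.
Joint ranges: [-2.69, 2.69], [-0.47, 2.24], [-1.27, 1.36], [0.19, 2.51], [-1.53, 4.68], [0.08, 2.07], [-3.09, 3.09]. Speed limits (rad/s): [2.57, 2.57, 3.14, 3.14, 3.14, 3.14, 3.14].

### API

Orientations are given as a unit quaternion [w, x, y, z].
In Python, from plant import robot gives the robot as it stands.
- The arm moves only by the tool arm_command, never from a script. Its argument "increments" is a list of rows, each a list of 3 entries, a list of its own where there are three numbers: the turn, a rotation vector about the tool's x, y, z scaled (see below), then the shift along the tool's x, y, z scaled (see below), then the opening, from 0 (shut) to 1 (fully open). In form: [[[rx, ry, rz], [tx, ty, tz], jaw], ...]. A call has 1 to 20 rows; each row is the pose to reach, as a shift and turn from the pose commanded when the call began, along the tool's axes at that moment; what a row does not reach only later rows make up. The controller multiplies each number of a shift by 0.15 m and each number of a turn by pi/2 rad. A row lasts 1/12 s, in which the tool goes at most 41.7 mm and 7.16 degrees, less where a joint would pass 70% of its speed; a pose out of reach is approached as far as the arm can. A call with a number of a shift or a turn outside -1 to 1 is refused whole. A call with a gripper value outside its range is refused whole. The fingers move at their own pace and stop on an object; "newtons" is the grip in N (left out, the last holds). Time passes only in rows, so rows that repeat a pose let the fingers close. It gives the time, the measured TCP pose, the force, the opening and the grip force at its end, in the units of the state.
- robot.state(): the state, without advancing time (a new reading comes with each control period).
- robot.camera(name): name is "side" or "top" or "wrist"; returns (picture, depth): 420x560x3 uint8, red, green, blue; 420x560 float32, m along the optical axis (not along the pixel's ray), 0 where there is no reading.
- robot.calibration(name): a dict with "vertical_fov" (degrees; the focal length in pixels is half the picture's height over the tangent of half this angle, whatever the lens; pixels are square), "cx", "cy" (the principal point, pixels), "extrinsics" (4x4, takes a point from world to camera coordinates). Camera axes: x right, y up, looking along -z (the intrinsics and any distortion apply to the point x, -y, -z); pixel columns grow to the right and rows downward; lengths in m; the calibration is good to about 2 mm. The wrist camera is an equidistant fisheye: a pixel r from the principal point sees the ray r / f radians off the axis. A picture is of the moment at which its call begins: read the wrist's pose just before it. calibration takes no time and is no camera call; for the wrist camera it gives the pose at the moment of the call.
- robot.finish_job(): hands the job in; it is judged then, once.
The state is a dict: "clock": time; "joint_pos": joint angles; "qvel": joint speeds; "joint_efforts": joint torques, N m; "tcp_pos": TCP position; "ee_rot": TCP orientation; "wrist_force": force on the tool from outside, world axes, zero at the start; "moment": the same for the moment, N m; "width": finger opening in m; "grip_force": force on a finger pad.
Only numpy, scipy, OpenCV 4.12 (cv2) and the standard library are available. Lean on these libraries where they do the work, as an engineer would, in place of code of your own. Each camera call takes 0.05 s, during which the arm holds its last target. There are 200 camera calls.

## Working session

There is one attempt and no reset: what is moved stays moved. The work goes in short steps, Python scripts to look and compute and a tool call to move; the robot and the scene stay as the last step left them, time stands still between calls to the robot, and variables do not carry over. Pictures are saved under pics/ and viewed, at most 14 in all, crops included, and the job is handed in when it is done.

Besides the shell and the picture viewer there is one more tool, called after "Emit:" as name(argument=value, ...), one argument or row to a line, values as JSON. arm_command: Moves the arm, as the interface text tells. Shifts and turns lie within -1 to 1; 1 stands for 0.15 m of shift or pi/2 rad of turn. Its arguments: {"type":"object","properties":{"increments":{"type":"array"},"newtons":{"type":"number"}},"required":["increments"]}

```bash
mkdir -p pics; ls; python3 - <<'E'
from plant import robot
import cv2,numpy as np
print(robot.state())
for n in ("top","side"):
    c=robot.calibration(n); print(n,c)
    p,d=robot.camera(n); cv2.imwrite(f"pics/{n}0.png",p[:,:,::-1]); np.savez(f"pics/{n}0.npz",p=p,d=d)
E
```

```text
pics
{'clock': 0.0, 'joint_pos': array([-1.33151688,  0.59211482,  0.04827862,  1.6098253 , -0.03329098,
        0.94268586, -0.03369082]), 'qvel': array([ 1.27861791e-03,  5.49637168e-04,  7.53150116e-04,  2.12456561e-03,
        1.71837707e-05, -2.65545434e-04,  6.40026118e-04]), 'joint_efforts': array([-8.37593270e-04, -5.48697352e+01,  1.54685151e+00, -1.98115772e+01,
        9.54599585e-03,  8.98355880e-03, -1.04915927e-05]), 'tcp_pos': array([0.23656408, 0.68450044, 0.25214232]), 'ee_rot': array([-1.24440669e-04,  1.65567409e-01,  9.86197846e-01, -1.10761609e-03]), 'wrist_force': array([-0.38158048,  0.7829477 ,  0.51977016]), 'moment': array([-0.07472559, -0.00813223,  0.03045334]), 'grip_force': 0.0, 'width': 0.0854624333807443}
top {'vertical_fov': 50.38877103491608, 'cx': 283.1796777023733, 'cy': 203.96116419104294, 'extrinsics': array([[-0.09097125, -0.99584811, -0.00328252,  0.03814495],
       [ 0.96967859, -0.08933044,  0.22747197, -0.56637527],
       [-0.22682076,  0.01751042,  0.9737791 , -0.89787529],
       [ 0.        ,  0.        ,  0.        ,  1.        ]])}
side {'vertical_fov': 43.34987930429527, 'cx': 280.91856562781686, 'cy': 213.48378966303497, 'extrinsics': array([[ 0.99847665, -0.05224272, -0.01775019, -0.57415287],
       [ 0.04373714,  0.55328583,  0.83184244, -0.07310869],
       [-0.03363678, -0.8313516 ,  0.55472793, -1.06983078],
       [ 0.        ,  0.        ,  0.        ,  1.        ]])}
```

View pics/top0.png

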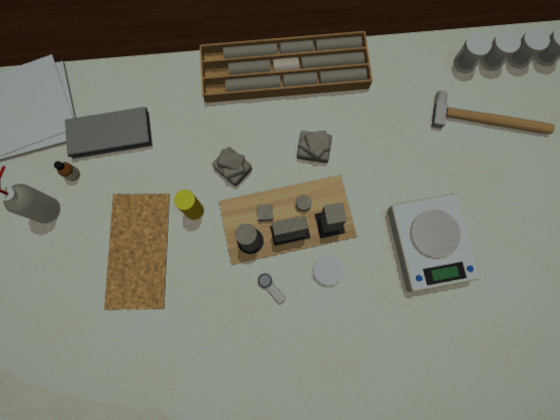

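View pics/side0.png

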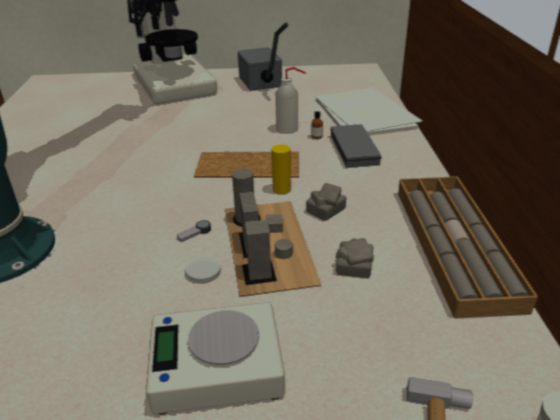

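```bash
cat > h.py <<'E'
import numpy as np,cv2
from plant import robot
def cloud(n,d,c=None):
    c=c or robot.calibration(n); H,W=d.shape; f=H/2/np.tan(np.radians(c["vertical_fov"])/2)
    v,u=np.mgrid[:H,:W]; P=np.stack([(u-c["cx"])/f*d,-(v-c["cy"])/f*d,-d],-1)
    E=c["extrinsics"]; return (P-E[:3,3])@E[:3,:3]
def px(n,p):
    c=robot.calibration(n); f=210/np.tan(np.radians(c["vertical_fov"])/2)
    q=c["extrinsics"][:3,:3]@np.asarray(p,float)+c["extrinsics"][:3,3]
    return c["cx"]+f*q[0]/-q[2], c["cy"]-f*q[1]/-q[2]
def blobs(n,d,zlo,zhi,box,mina=15,nz=True):
    X=cloud(n,d); m=(d>0)&(X[...,2]>zlo)&(X[...,2]<zhi)
    m&=(X[...,0]>box[0])&(X[...,0]<box[1])&(X[...,1]>box[2])&(X[...,1]<box[3])
    k,L,S,C=cv2.connectedComponentsWithStats(m.astype(np.uint8),connectivity=4)
    for i in range(1,k):
        if S[i,4]<mina: continue
        Q=X[L==i]; r=cv2.minAreaRect((Q[:,:2]*1000).astype(np.float32))
        print(n,"px",C[i].round(),"n",S[i,4],"mean",(Q.mean(0)*1000).round(1),"rect c",np.round(r[0],1),"size",np.round(r[1],1),"ang",round(r[2],1))
E
python3 - <<'E'
from h import *
box=(0.3,0.95,-0.5,0.5)
for n in ("top","side"):
    z=np.load(f"pics/{n}0.npz"); d=z["d"]
    for a,b in ((.1,.125),(.024,.033),(.065,.075),(.055,.064),(.0035,.0075)):
        print(a,b); blobs(n,d,a,b,box)
p=np.load("pics/top0.npz")["p"]; cv2.imwrite("pics/c1.png",cv2.resize(p[160:310,100:360][:,:,::-1],None,fx=3,fy=3,interpolation=cv2.INTER_CUBIC))
p=np.load("pics/side0.npz")["p"]; cv2.imwrite("pics/c2.png",cv2.resize(p[130:310,180:360][:,:,::-1],None,fx=3.3,fy=3.3,interpolation=cv2.INTER_CUBIC))
E
```

```text
0.1 0.125
top px [185. 199.] n 366 mean [585.7 188.3 110.3] rect c [586.2 188.8] size [42.7 42.7] ang 71.3
top px [ 35. 197.] n 41 mean [619.4 498.2 107.4] rect c [620.5 498. ] size [25.2  3.5] ang 1.1
top px [335. 213.] n 403 mean [ 528.2 -115.7  112.1] rect c [ 529.1 -116.6] size [39.8 40.4] ang 4.6
top px [290. 225.] n 473 mean [513.3 -22.4 106.6] rect c [513.8 -22.5] size [28.4 70. ] ang 6.8
top px [246. 234.] n 388 mean [501.   66.9 117.7] rect c [501.9  67.5] size [42.5 42.7] ang 29.2
0.024 0.033
top px [360.  50.] n 20 mean [ 941.3 -235.9   28.9] rect c [ 941.5 -235.4] size [25.   4.3] ang 88.7
top px [345.  52.] n 24 mean [ 941.1 -199.1   29.4] rect c [ 941.  -197.9] size [ 2.9 41.4] ang 1.4
top px [309.  55.] n 46 mean [ 940.6 -111.1   29. ] rect c [ 939.6 -114.7] size [ 8.9 70.9] ang 3.4
top px [460.  61.] n 34 mean [ 889.7 -474.1   28.2] rect c [ 890.7 -473.7] size [34.5 11. ] ang 29.0
top px [282.  57.] n 35 mean [940.9 -45.8  29.3] rect c [940.1 -46.1] size [ 6.2 60.7] ang 2.3
top px [245.  60.] n 31 mean [941.1  44.3  29.2] rect c [940.2  45.2] size [ 6.  48.7] ang 0.4

[... 12638 characters left out ...]
2. 275.] n 27 mean [ 700.4 -136.2    5.7] rect c [ 699.5 -136.2] size [ 4.7 33.1] ang 74.6
side px [317. 280.] n 29 mean [ 633.9 -144.9    4.7] rect c [ 633.  -143.9] size [ 8.4 26.4] ang 5.4
side px [283. 286.] n 41 mean [ 570.6 -156.8    4.4] rect c [ 569.6 -155.7] size [24.9 16. ] ang 10.0
side px [482. 314.] n 21 mean [ 900.3 -252.7    5.6] rect c [ 900.7 -252.3] size [19.2  3.9] ang 2.6
side px [494. 314.] n 19 mean [ 919.7 -253.     5.7] rect c [ 920.5 -253.1] size [ 4.3 16. ] ang 88.3
side px [468. 315.] n 26 mean [ 876.5 -252.7    5.6] rect c [ 876.9 -252.9] size [ 3.2 22.9] ang 87.5
side px [416. 401.] n 39 mean [ 745.2 -414.1    5.6] rect c [ 744.8 -414. ] size [ 3.7 27.6] ang 74.2
```

View pics/c1.png

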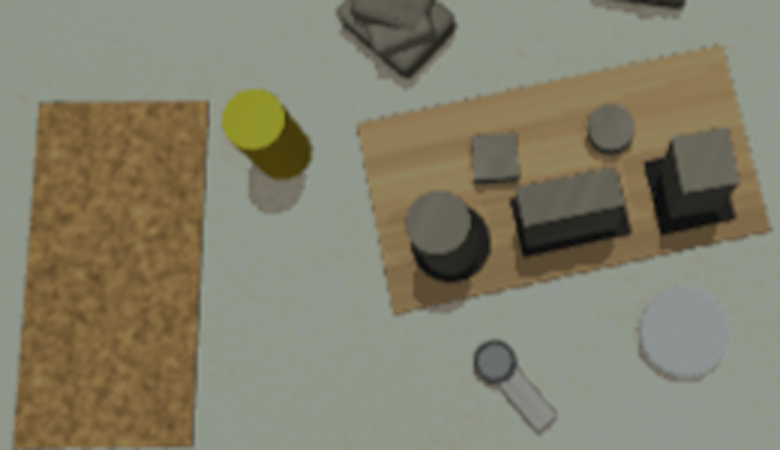

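View pics/c2.png

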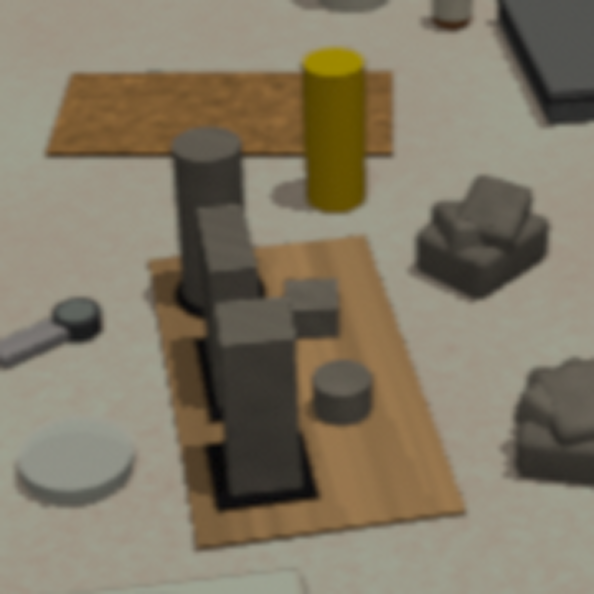

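The top view shows the yellow look-alike cylinder at about (190,204). The grey core on its round plate is at (248,238), so that grey one is core_round. The slab is at (290,230), the square bar at (333,218), the round puck at (304,203) and the square block at (265,212). The mat is on the left and the balance on the right. Both enlarged crops confirm this, and the measured heights and sizes match the ones given.

```bash
cat >> h.py <<'E'
from scipy.spatial.transform import Rotation as Ro
def plan(pts):
    """pts: list of (x,y,z[m],tool-y yaw deg); prints per leg the tool-axis shift and turn in move units"""
    s=robot.state(); p=s["tcp_pos"]; q=s["ee_rot"]; R=Ro.from_quat(q,scalar_first=True)
    print("at",p.round(4),"yaw",np.degrees(np.arctan2(*R.as_matrix()[1::-1,1])).round(2),"w",round(s["width"],4),"F",s["wrist_force"].round(1),"t",round(s["clock"],2))
    for x,y,z,a in pts:
        a=np.radians(a); Y=[np.cos(a),np.sin(a),0]; Z=[0,0,-1]
        T=Ro.from_matrix(np.array([np.cross(Y,Z),Y,Z]).T)
        print((x,y,z),"turn",((R.inv()*T).as_rotvec()/(np.pi/2)).round(3),"shift",(R.inv().apply(np.array([x,y,z])-p)/.15).round(3))
        p=np.array([x,y,z]); R=T
E
python3 - <<'E'
from h import *
plan([(.32,.55,.25,30),(.40,.42,.25,8),(.45,.28,.25,8),(.48,.14,.25,8),(.5013,.0668,.21,8)])
E
```

```text
at [0.2366 0.6846 0.2522] yaw 70.94 w 0.0853 F [1.5 0.6 0.2] t 0.1
(0.32, 0.55, 0.25) turn [-0.001  0.001  0.455] shift [-0.818 -0.666  0.016]
(0.4, 0.42, 0.25) turn [0.    0.    0.244] shift [-1.017  0.029  0.   ]
(0.45, 0.28, 0.25) turn [0. 0. 0.] shift [-0.971  0.2    0.   ]
(0.48, 0.14, 0.25) turn [0. 0. 0.] shift [-0.952  0.068  0.   ]
(0.5013, 0.0668, 0.21) turn [0. 0. 0.] shift [-0.503  0.073  0.267]
```

Emit:
arm_command(
  increments=[
    [[0,0,0.23],[-0.41,-0.33,0],1],
    [[0,0,0.455],[-0.82,-0.67,0.015],1],
    [[0,0,0.455],[-0.82,-0.67,0.015],1],
    [[0,0,0.455],[-0.82,-0.67,0.015],1],
    [[0,0,0.455],[-0.82,-0.67,0.015],1],
    [[0,0,0.455],[-0.82,-0.67,0.015],1],
    [[0,0,0.455],[-0.82,-0.67,0.015],1],
  ],
)

```text
clock: 0.68
tcp_pos: [0.3207, 0.549, 0.2508]
ee_rot: [0.0, 0.501, 0.865, -0.0]
wrist_force: [-0.2, 0.7, 0.5]
width: 0.085
grip_force: 0.0
```

Emit:
arm_command(
  increments=[
    [[0,0,0.244],[-1,0.03,0],1],
    [[0,0,0.244],[-1,0.03,0],1],
    [[0,0,0.244],[-1,0.03,0],1],
    [[0,0,0.244],[-1,0.03,0],1],
    [[0,0,0.244],[-1,0.03,0],1],
  ],
)

```text
clock: 1.1
tcp_pos: [0.403, 0.4155, 0.2511]
ee_rot: [0.002, 0.659, 0.752, -0.001]
wrist_force: [-0.7, -0.4, 0.1]
width: 0.0853
grip_force: 0.0
```

Emit:
arm_command(
  increments=[
    [[0,0,0],[-0.97,0.2,0],1],
    [[0,0,0],[-0.97,0.2,0],1],
    [[0,0,0],[-0.97,0.2,0],1],
    [[0,0,0],[-0.97,0.2,0],1],
  ],
)

```text
clock: 1.43
tcp_pos: [0.45, 0.2785, 0.251]
ee_rot: [0.001, 0.656, 0.755, -0.001]
wrist_force: [-0.5, 1.0, -0.7]
width: 0.0855
grip_force: 0.0
```

Emit:
arm_command(
  increments=[
    [[0,0,0],[-0.95,0.07,0],1],
    [[0,0,0],[-0.95,0.07,0],1],
    [[0,0,0],[-0.95,0.07,0],1],
    [[0,0,0],[-0.95,0.07,0],1],
    [[0,0,0],[-0.95,0.07,0],1],
    [[0,0,0],[-0.95,0.07,0],1],
  ],
)

```text
clock: 1.93
tcp_pos: [0.4796, 0.1428, 0.251]
ee_rot: [-0.0, 0.656, 0.755, 0.0]
wrist_force: [-0.2, 0.7, -0.2]
width: 0.0852
grip_force: 0.0
```

```bash
python3 - <<'E'
from h import *
plan([(.5013,.0668,.20,8),(.5013,.0668,.085,8)])
E
```

```text
at [0.4796 0.1428 0.251 ] yaw 8.04 w 0.0852 F [-0.2  0.7 -0.2] t 1.93
(0.5013, 0.0668, 0.2) turn [-0. -0.  0.] shift [-0.522  0.072  0.34 ]
(0.5013, 0.0668, 0.085) turn [0. 0. 0.] shift [0.    0.    0.767]
```

Emit:
arm_command(
  increments=[
    [[0,0,0],[-0.52,0.072,0.2],1],
    [[0,0,0],[-0.52,0.072,0.34],1],
    [[0,0,0],[-0.52,0.072,0.34],1],
    [[0,0,0],[-0.52,0.072,0.34],1],
  ],
)

```text
clock: 2.27
tcp_pos: [0.5002, 0.0666, 0.198]
ee_rot: [-0.001, 0.656, 0.755, -0.002]
wrist_force: [-0.1, 0.9, -0.3]
width: 0.0856
grip_force: 0.0
```

Emit:
arm_command(
  increments=[
    [[0,0,0],[0,0,0.2],1],
    [[0,0,0],[0,0,0.4],1],
    [[0,0,0],[0,0,0.6],1],
    [[0,0,0],[0,0,0.767],1],
    [[0,0,0],[0,0,0.767],1],
    [[0,0,0],[0,0,0.767],1],
  ],
)

```text
clock: 2.77
tcp_pos: [0.5006, 0.0699, 0.0846]
ee_rot: [-0.001, 0.654, 0.756, -0.0]
wrist_force: [-0.4, -1.2, -0.1]
width: 0.0854
grip_force: 0.0
```

Emit:
arm_command(
  increments=[
    [[0,0,0],[0,0,0],0.8],
    [[0,0,0],[0,0,0],0.7],
    [[0,0,0],[0,0,0],0.6],
    [[0,0,0],[0,0,0],0.55],
    [[0,0,0],[0,0,0],0.5],
    [[0,0,0],[0,0,0],0.4],
    [[0,0,0],[0,0,0],0.3],
    [[0,0,0],[0,0,0],0],
    [[0,0,0],[0,0,0],0],
    [[0,0,0],[0,0,0],0],
    [[0,0,0],[0,0,0],0],
  ],
  newtons=50,
)

```text
clock: 3.68
tcp_pos: [0.5018, 0.0674, 0.0864]
ee_rot: [0.0, 0.656, 0.755, 0.001]
wrist_force: [-1.6, 0.8, 8.2]
width: 0.0432
grip_force: 49.6
```

```bash
python3 - <<'E'
from h import *
plan([(.5013,.0668,.10,8),(.48,.0668,.23,8),(.45,.19,.23,8),(.424,.327,.23,8),(.424,.327,.10,8),(.424,.327,.0845,8)])
print(robot.state()["grip_force"])
E
```

```text
at [0.5018 0.0674 0.0864] yaw 8.02 w 0.0432 F [-1.6  0.8  8.2] t 3.68
(0.5013, 0.0668, 0.1) turn [ 0.001 -0.001  0.   ] shift [-0.004 -0.004 -0.091]
(0.48, 0.0668, 0.23) turn [0. 0. 0.] shift [ 0.02  -0.141 -0.867]
(0.45, 0.19, 0.23) turn [0. 0. 0.] shift [ 0.841 -0.084  0.   ]
(0.424, 0.327, 0.23) turn [0. 0. 0.] shift [ 0.929 -0.045  0.   ]
(0.424, 0.327, 0.1) turn [0. 0. 0.] shift [0.    0.    0.867]
(0.424, 0.327, 0.0845) turn [0. 0. 0.] shift [0.    0.    0.103]
49.61034178733826
```

Emit:
arm_command(
  increments=[
    [[0,0,0],[0,0,-0.05],0],
    [[0,0,0],[0,0,-0.1],0],
    [[0,0,0],[0,0,-0.25],0],
    [[0,0,0],[0,0,-0.45],0],
    [[0,0,0],[0,-0.05,-0.65],0],
    [[0,0,0],[0,-0.1,-0.85],0],
    [[0,0,0],[0.02,-0.14,-0.96],0],
    [[0,0,0],[0.02,-0.14,-0.96],0],
  ],
)

```text
clock: 4.35
tcp_pos: [0.4795, 0.0673, 0.232]
ee_rot: [0.001, 0.656, 0.755, 0.002]
wrist_force: [0.9, -0.5, -4.4]
width: 0.043
grip_force: 52.7
```

Emit:
arm_command(
  increments=[
    [[0,0,0],[0.1,-0.01,0],0],
    [[0,0,0],[0.25,-0.025,0],0],
    [[0,0,0],[0.45,-0.045,0],0],
    [[0,0,0],[0.65,-0.065,0],0],
    [[0,0,0],[0.84,-0.084,0],0],
  ],
)

```text
clock: 4.77
tcp_pos: [0.4483, 0.191, 0.2277]
ee_rot: [-0.0, 0.656, 0.755, -0.001]
wrist_force: [-0.5, 0.2, -6.8]
width: 0.0425
grip_force: 52.7
```

Emit:
arm_command(
  increments=[
    [[0,0,0],[0.2,-0.01,0],0],
    [[0,0,0],[0.4,-0.02,0],0],
    [[0,0,0],[0.6,-0.03,0],0],
    [[0,0,0],[0.75,-0.035,0],0],
    [[0,0,0],[0.86,-0.04,0],0],
    [[0,0,0],[0.93,-0.045,0],0],
    [[0,0,0],[0.93,-0.045,0],0],
  ],
)

```text
clock: 5.35
tcp_pos: [0.4221, 0.3299, 0.2277]
ee_rot: [-0.001, 0.654, 0.756, -0.001]
wrist_force: [0.8, 0.2, -5.1]
width: 0.0429
grip_force: 52.7
```

```bash
python3 - <<'E'
from h import *
plan([(.424,.327,.10,8),(.424,.327,.087,8)])
E
```

```text
at [0.4221 0.3299 0.2277] yaw 8.28 w 0.0429 F [ 0.8  0.2 -5.1] t 5.35
(0.424, 0.327, 0.1) turn [-0.001 -0.     0.003] shift [-0.021  0.011  0.851]
(0.424, 0.327, 0.087) turn [0. 0. 0.] shift [0.    0.    0.087]
```

Emit:
arm_command(
  increments=[
    [[0,0,0],[0,0,0.1],0],
    [[0,0,0],[0,0,0.25],0],
    [[0,0,0],[0,0,0.42],0],
    [[0,0,0],[0,0,0.58],0],
    [[0,0,0],[0,0,0.72],0],
    [[0,0,0],[0,0,0.82],0],
    [[0,0,0],[0,0,0.89],0],
    [[0,0,0],[0,0,0.92],0],
    [[0,0,0],[0,0,0.935],0],
    [[0,0,0],[0,0,0.935],0],
    [[0,0,0],[0,0,0.935],0],
  ],
)

```text
clock: 6.27
tcp_pos: [0.4243, 0.3275, 0.0895]
ee_rot: [0.0, 0.656, 0.755, 0.001]
wrist_force: [0.3, -0.0, -5.5]
width: 0.0429
grip_force: 52.6
```

```bash
python3 - <<'E'
from h import *
plan([(.424,.327,.085,8)])
p,d=robot.camera("side"); print(robot.state()["wrist_force"])
box=(.38,.46,.28,.37)
X=cloud("side",d); m=(X[...,0]>.38)&(X[...,0]<.46)&(X[...,1]>.28)&(X[...,1]<.34)&(d>0)
for z in np.arange(.0,.06,.01):
    k=m&(X[...,2]>z)&(X[...,2]<z+.01); print(z.round(3),k.sum(), X[k].mean(0).round(4))
E
```

```text
at [0.4243 0.3275 0.0895] yaw 8.0 w 0.0429 F [ 0.3 -0.  -5.5] t 6.27
(0.424, 0.327, 0.085) turn [ 0.001 -0.     0.   ] shift [-0.003 -0.002  0.03 ]
[ 0.40320635 -0.46084587 -4.80371487]
0.0 296 [0.4198 0.3055 0.0042]
0.01 61 [0.4237 0.3113 0.0151]
0.02 57 [0.4241 0.3098 0.0249]
0.03 63 [0.4231 0.3099 0.0353]
0.04 63 [0.4258 0.3108 0.0448]
0.05 67 [0.4233 0.3101 0.055 ]
```

Emit:
arm_command(
  increments=[
    [[0,0,0],[0,0,0.01],0],
    [[0,0,0],[0,0,0.02],0],
    [[0,0,0],[0,0,0.027],0],
    [[0,0,0],[0,0,0.031],0],
    [[0,0,0],[0,0,0.035],0],
    [[0,0,0],[0,0,0.035],0],
  ],
)

```text
clock: 6.82
tcp_pos: [0.4236, 0.3275, 0.0844]
ee_rot: [-0.0, 0.656, 0.755, 0.0]
wrist_force: [-1.4, -1.0, 4.3]
width: 0.0428
grip_force: 53.6
```

Emit:
arm_command(
  increments=[
    [[0,0,0],[0,0,0],0.55],
    [[0,0,0],[0,0,0],0.6],
    [[0,0,0],[0,0,0],0.7],
    [[0,0,0],[0,0,0],0.85],
    [[0,0,0],[0,0,0],1],
    [[0,0,0],[0,0,-0.15],1],
    [[0,0,0],[0,0,-0.4],1],
    [[0,0,0],[0,0,-0.65],1],
    [[0,0,0],[0,0,-0.85],1],
    [[0,0,0],[0,0,-0.85],1],
  ],
)

```text
clock: 7.65
tcp_pos: [0.4269, 0.3293, 0.2165]
ee_rot: [0.001, 0.656, 0.755, 0.006]
wrist_force: [1.0, 0.4, -0.1]
width: 0.0855
grip_force: 0.0
```

```bash
python3 - <<'E'
from h import *
plan([(.454,.21,.21,6.8),(.484,.09,.21,6.8),(.513,-.0233,.20,6.8),(.513,-.0233,.085,6.8)])
for n in("top","side"): blobs(n,robot.camera(n)[1],.1,.125,(.38,.64,.25,.39))
E
```

```text
at [0.4269 0.3293 0.2165] yaw 7.99 w 0.0855 F [ 1.   0.4 -0.1] t 7.65
(0.454, 0.21, 0.21) turn [ 0.006 -0.004  0.013] shift [-0.813  0.068  0.039]
(0.484, 0.09, 0.21) turn [0. 0. 0.] shift [-0.818  0.104  0.   ]
(0.513, -0.0233, 0.2) turn [0. 0. 0.] shift [-0.773  0.103  0.067]
(0.513, -0.0233, 0.085) turn [0. 0. 0.] shift [0.    0.    0.767]
top px [118. 285.] n 450 mean [423.2 324.9 115.5] rect c [423.6 326.5] size [43.2 42.2] ang 5.9
side px [211. 126.] n 193 mean [422.4 318.4 110.8] rect c [422.1 324.9] size [43.8 47.6] ang 25.0
```

Emit:
arm_command(
  increments=[
    [[0,0,0.013],[-0.2,0.01,0],1],
    [[0,0,0.013],[-0.8,0.055,0.03],1],
    [[0,0,0.013],[-0.8,0.055,0.03],1],
    [[0,0,0.013],[-0.8,0.055,0.03],1],
  ],
)

```text
clock: 8.08
tcp_pos: [0.448, 0.2013, 0.205]
ee_rot: [0.001, 0.667, 0.745, -0.003]
wrist_force: [0.9, 0.0, -0.2]
width: 0.0852
grip_force: 0.0
```

Emit:
arm_command(
  increments=[
    [[0,0,0],[-0.82,0.104,0],1],
    [[0,0,0],[-0.82,0.104,0],1],
    [[0,0,0],[-0.82,0.104,0],1],
  ],
)

```text
clock: 8.33
tcp_pos: [0.4777, 0.088, 0.205]
ee_rot: [-0.001, 0.663, 0.749, -0.001]
wrist_force: [0.0, 0.1, 0.1]
width: 0.0857
grip_force: 0.0
```

Emit:
arm_command(
  increments=[
    [[0,0,0],[-0.5,0.07,0.03],1],
    [[0,0,0],[-0.773,0.103,0.067],1],
    [[0,0,0],[-0.773,0.103,0.067],1],
    [[0,0,0],[-0.773,0.103,0.067],1],
    [[0,0,0],[-0.773,0.103,0.067],1],
    [[0,0,0],[-0.773,0.103,0.067],1],
  ],
)

```text
clock: 8.83
tcp_pos: [0.5068, -0.0234, 0.1952]
ee_rot: [-0.001, 0.664, 0.748, -0.001]
wrist_force: [-0.1, 1.2, 0.2]
width: 0.0851
grip_force: 0.0
```

```bash
python3 - <<'E'
from h import *
plan([(.513,-.0233,.085,6.8)])
E
```

```text
at [ 0.5068 -0.0234  0.1952] yaw 6.83 w 0.0851 F [-0.1  1.2  0.2] t 8.83
(0.513, -0.0233, 0.085) turn [-0.002 -0.     0.   ] shift [-0.005  0.043  0.735]
```

Emit:
arm_command(
  increments=[
    [[0,0,0],[0,0.043,0.1],1],
    [[0,0,0],[0,0.043,0.3],1],
    [[0,0,0],[0,0.043,0.55],1],
    [[0,0,0],[0,0.043,0.72],0.9],
    [[0,0,0],[0,0.043,0.735],0.8],
    [[0,0,0],[0,0.043,0.735],0.7],
  ],
)

```text
clock: 9.33
tcp_pos: [0.5127, -0.0212, 0.0848]
ee_rot: [-0.002, 0.663, 0.749, -0.001]
wrist_force: [-0.4, 0.8, 0.8]
width: 0.0597
grip_force: 0.0
```

Emit:
arm_command(
  increments=[
    [[0,0,0],[0,0,0],0.6],
    [[0,0,0],[0,0,0],0.5],
    [[0,0,0],[0,0,0],0.4],
    [[0,0,0],[0,0,0],0.35],
    [[0,0,0],[0,0,0],0.3],
    [[0,0,0],[0,0,0],0.2],
    [[0,0,0],[0,0,0],0],
    [[0,0,0],[0,0,0],0],
    [[0,0,0],[0,0,0],0],
    [[0,0,0],[0,0,0],0],
  ],
  newtons=50,
)

```text
clock: 10.17
tcp_pos: [0.5145, -0.023, 0.0875]
ee_rot: [0.0, 0.664, 0.748, 0.001]
wrist_force: [-2.9, 1.1, 6.8]
width: 0.0274
grip_force: 49.1
```

```bash
python3 - <<'E'
from h import *
plan([(.49,-.0233,.23,6.8),(.497,.10,.23,6.8),(.504,.21,.23,5),(.510,.322,.23,3.5)])
for n in ("top","side"): blobs(n,robot.camera(n)[1],.1,.125,(.48,.55,-.15,.1))
E
```

```text
at [ 0.5145 -0.023   0.0875] yaw 6.86 w 0.0274 F [-2.9  1.1  6.8] t 10.17
(0.49, -0.0233, 0.23) turn [ 0.001 -0.     0.001] shift [ 0.018 -0.161 -0.95 ]
(0.497, 0.1, 0.23) turn [0. 0. 0.] shift [0.811 0.144 0.   ]
(0.504, 0.21, 0.23) turn [0.   0.   0.02] shift [0.723 0.133 0.   ]
(0.51, 0.322, 0.23) turn [0.    0.    0.017] shift [0.74  0.105 0.   ]
top px [335. 213.] n 402 mean [ 528.  -115.9  112.2] rect c [ 529.2 -116.4] size [40.6 40.3] ang 5.5
side px [249. 201.] n 533 mean [515.2 -29.7 108.8] rect c [516.3 -25.4] size [67.  61.7] ang 53.4
side px [256. 229.] n 405 mean [ 527.7 -123.1  109.2] rect c [ 527.5 -117.8] size [39.9 45. ] ang 4.2
```

Emit:
arm_command(
  increments=[
    [[0,0,0],[0,0,-0.05],0],
    [[0,0,0],[0,0,-0.1],0],
    [[0,0,0],[0,0,-0.25],0],
    [[0,0,0],[0,0,-0.45],0],
    [[0,0,0],[0,-0.05,-0.65],0],
    [[0,0,0],[0,-0.1,-0.85],0],
    [[0,0,0],[0.02,-0.16,-0.95],0],
    [[0,0,0],[0.02,-0.16,-0.95],0],
  ],
)

```text
clock: 10.93
tcp_pos: [0.4895, -0.0231, 0.2318]
ee_rot: [0.001, 0.664, 0.748, 0.002]
wrist_force: [-0.6, -0.9, -4.4]
width: 0.0277
grip_force: 50.5
```

Emit:
arm_command(
  increments=[
    [[0,0,0],[0.1,0.018,0],0],
    [[0,0,0],[0.25,0.045,0],0],
    [[0,0,0],[0.45,0.08,0],0],
    [[0,0,0],[0.65,0.115,0],0],
    [[0,0,0],[0.81,0.144,0],0],
  ],
)

```text
clock: 11.35
tcp_pos: [0.4963, 0.1027, 0.2275]
ee_rot: [-0.001, 0.663, 0.749, -0.0]
wrist_force: [0.1, -0.2, -3.7]
width: 0.0279
grip_force: 50.3
```

Emit:
arm_command(
  increments=[
    [[0,0,0],[0.2,0.037,0],0],
    [[0,0,0],[0.4,0.074,0],0],
    [[0,0,0],[0.6,0.11,0],0],
    [[0,0,0],[0.723,0.133,0],0],
  ],
)

```text
clock: 11.68
tcp_pos: [0.5031, 0.2146, 0.2272]
ee_rot: [-0.001, 0.662, 0.749, -0.0]
wrist_force: [0.5, -0.2, -3.3]
width: 0.0275
grip_force: 50.3
```

Emit:
arm_command(
  increments=[
    [[0,0,0],[0.2,0.03,0],0],
    [[0,0,0],[0.4,0.06,0],0],
    [[0,0,0],[0.6,0.09,0],0],
    [[0,0,0],[0.7,0.1,0],0],
    [[0,0,0],[0.74,0.105,0],0],
    [[0,0,0],[0.74,0.105,0],0],
  ],
)

```text
clock: 12.18
tcp_pos: [0.5053, 0.3237, 0.2274]
ee_rot: [-0.0, 0.662, 0.749, -0.001]
wrist_force: [0.2, 0.1, -4.7]
width: 0.0276
grip_force: 50.3
```

```bash
python3 - <<'E'
from h import *
plan([(.51,.322,.088,6.8)])
E
```

```text
at [0.5053 0.3237 0.2274] yaw 7.03 w 0.0276 F [ 0.2  0.1 -4.7] t 12.18
(0.51, 0.322, 0.088) turn [-0.001  0.001  0.003] shift [-0.015  0.031  0.929]
```

Emit:
arm_command(
  increments=[
    [[0,0,0],[0,0.03,0.1],0],
    [[0,0,0],[0,0.03,0.25],0],
    [[0,0,0],[0,0.03,0.42],0],
    [[0,0,0],[0,0.03,0.58],0],
    [[0,0,0],[0,0.03,0.72],0],
    [[0,0,0],[0,0.03,0.82],0],
    [[0,0,0],[0,0.03,0.88],0],
    [[0,0,0],[0,0.03,0.91],0],
    [[0,0,0],[0,0.03,0.92],0],
    [[0,0,0],[0,0.03,0.92],0],
    [[0,0,0],[0,0.03,0.92],0],
  ],
)

```text
clock: 13.1
tcp_pos: [0.5116, 0.3229, 0.0917]
ee_rot: [0.0, 0.664, 0.748, 0.001]
wrist_force: [-1.3, 0.6, -3.1]
width: 0.0274
grip_force: 50.3
```

Needs to go about 6 mm further, to 0.0855.

Emit:
arm_command(
  increments=[
    [[0,0,0],[0,0,0.01],0],
    [[0,0,0],[0,0,0.02],0],
    [[0,0,0],[0,0,0.03],0],
    [[0,0,0],[0,0,0.037],0],
    [[0,0,0],[0,0,0.042],0],
    [[0,0,0],[0,0,0.042],0],
    [[0,0,0],[0,0,0.042],0],
  ],
)

```text
clock: 13.68
tcp_pos: [0.5108, 0.3232, 0.0855]
ee_rot: [-0.0, 0.663, 0.748, 0.0]
wrist_force: [-2.4, -0.8, 5.8]
width: 0.0271
grip_force: 51.4
```

Emit:
arm_command(
  increments=[
    [[0,0,0],[0,0,0],0.36],
    [[0,0,0],[0,0,0],0.42],
    [[0,0,0],[0,0,0],0.5],
    [[0,0,0],[0,0,0],0.6],
    [[0,0,0],[0,0,0],0.65],
    [[0,0,0],[0,0,-0.15],0.65],
    [[0,0,0],[0,0,-0.4],0.65],
    [[0,0,0],[0,0,-0.65],0.8],
    [[0,0,0],[0,0,-0.85],1],
    [[0,0,0],[0,0,-0.85],1],
  ],
)

```text
clock: 14.52
tcp_pos: [0.5147, 0.3246, 0.2182]
ee_rot: [0.001, 0.664, 0.748, 0.006]
wrist_force: [1.1, -0.5, 0.4]
width: 0.0853
grip_force: 0.0
```

```bash
python3 - <<'E'
from h import *
plan([(.515,.18,.21,4.8),(.520,.04,.21,4.8),(.528,-.09,.20,4.8),(.5284,-.1172,.20,4.8),(.5284,-.1172,.085,4.8)])
for n in("top","side"): blobs(n,robot.camera(n)[1],.1,.125,(.38,.64,.25,.39)); blobs(n,robot.camera(n)[1],.092,.115,(.46,.64,.25,.39))
E
```

```text
at [0.5147 0.3246 0.2182] yaw 6.81 w 0.0853 F [ 1.1 -0.5  0.4] t 14.52
(0.515, 0.18, 0.21) turn [ 0.007 -0.004  0.022] shift [-0.958 -0.113  0.048]
(0.52, 0.04, 0.21) turn [0. 0. 0.] shift [-0.933 -0.045  0.   ]
(0.528, -0.09, 0.2) turn [0. 0. 0.] shift [-0.868 -0.019  0.067]
(0.5284, -0.1172, 0.2) turn [0. 0. 0.] shift [-0.181 -0.013  0.   ]
(0.5284, -0.1172, 0.085) turn [0. 0. 0.] shift [0.    0.    0.767]
top px [121. 242.] n 486 mean [510.1 322.8 104.6] rect c [510.2 323.6] size [28.4 70.3] ang 7.3
top px [118. 285.] n 452 mean [423.2 324.8 115.3] rect c [424.  326.9] size [42.9 42.9] ang 36.5
top px [121. 242.] n 529 mean [509.6 321.8 103.9] rect c [510.5 323.3] size [28.6 71.1] ang 6.4
side px [211. 126.] n 192 mean [422.2 318.5 110.9] rect c [422.4 324.7] size [45.6 41.4] ang 82.8
side px [246. 127.] n 141 mean [508.5 319.8 102.3] rect c [508.5 322.2] size [28.2 72.5] ang 7.6
side px [247. 129.] n 183 mean [508.9 313.7 100.9] rect c [508.5 321.7] size [27.7 75.3] ang 6.9
```

Emit:
arm_command(
  increments=[
    [[0,0,0.022],[-0.3,-0.03,0.02],1],
    [[0,0,0.022],[-0.95,-0.11,0.03],1],
    [[0,0,0.022],[-0.95,-0.11,0.03],1],
    [[0,0,0.022],[-0.95,-0.11,0.03],1],
    [[0,0,0.022],[-0.95,-0.11,0.03],1],
  ],
)

```text
clock: 15.13
tcp_pos: [0.5098, 0.1722, 0.2058]
ee_rot: [0.0, 0.68, 0.733, -0.003]
wrist_force: [-0.1, 0.6, -0.8]
width: 0.0853
grip_force: 0.0
```

Emit:
arm_command(
  increments=[
    [[0,0,0],[-0.93,-0.045,0],1],
    [[0,0,0],[-0.93,-0.045,0],1],
    [[0,0,0],[-0.93,-0.045,0],1],
    [[0,0,0],[-0.93,-0.045,0],1],
  ],
)

```text
clock: 15.47
tcp_pos: [0.5155, 0.034, 0.2063]
ee_rot: [0.0, 0.679, 0.734, -0.002]
wrist_force: [0.6, -0.3, -0.3]
width: 0.0852
grip_force: 0.0
```

Emit:
arm_command(
  increments=[
    [[0,0,0],[-0.5,-0.01,0.03],1],
    [[0,0,0],[-1,-0.032,0.067],1],
    [[0,0,0],[-1,-0.032,0.067],1],
    [[0,0,0],[-1,-0.032,0.067],1],
    [[0,0,0],[-1,-0.032,0.067],1],
    [[0,0,0],[-1,-0.032,0.067],1],
    [[0,0,0],[-1,-0.032,0.067],1],
  ],
)

```text
clock: 16.05
tcp_pos: [0.5242, -0.1084, 0.1962]
ee_rot: [-0.001, 0.676, 0.737, -0.0]
wrist_force: [0.2, 0.7, 0.6]
width: 0.0856
grip_force: 0.0
```

```bash
python3 - <<'E'
from h import *
plan([(.5284,-.1172,.085,4.8)])
E
```

```text
at [ 0.5242 -0.1084  0.1962] yaw 4.95 w 0.0856 F [0.2 0.7 0.6] t 16.05
(0.5284, -0.1172, 0.085) turn [-0.001 -0.001  0.002] shift [-0.062  0.025  0.741]
```

Emit:
arm_command(
  increments=[
    [[0,0,0],[-0.06,0.025,0.1],1],
    [[0,0,0],[-0.06,0.025,0.3],1],
    [[0,0,0],[-0.06,0.025,0.55],1],
    [[0,0,0],[-0.06,0.025,0.72],1],
    [[0,0,0],[-0.06,0.025,0.74],0.9],
    [[0,0,0],[-0.06,0.025,0.74],0.8],
  ],
)

```text
clock: 16.55
tcp_pos: [0.5279, -0.1162, 0.0848]
ee_rot: [-0.002, 0.675, 0.738, -0.001]
wrist_force: [0.6, 0.1, 0.4]
width: 0.0687
grip_force: 0.0
```

Emit:
arm_command(
  increments=[
    [[0,0,0],[0,0,0],0.7],
    [[0,0,0],[0,0,0],0.6],
    [[0,0,0],[0,0,0],0.52],
    [[0,0,0],[0,0,0],0.46],
    [[0,0,0],[0,0,0],0.4],
    [[0,0,0],[0,0,0],0.3],
    [[0,0,0],[0,0,0],0],
    [[0,0,0],[0,0,0],0],
    [[0,0,0],[0,0,0],0],
    [[0,0,0],[0,0,0],0],
  ],
  newtons=50,
)

```text
clock: 17.38
tcp_pos: [0.5295, -0.1186, 0.0879]
ee_rot: [0.001, 0.676, 0.736, 0.001]
wrist_force: [-2.0, 0.5, 5.9]
width: 0.0395
grip_force: 49.6
```

```bash
python3 - <<'E'
from h import *
plan([(.515,-.1172,.23,4.8),(.515,.03,.24,4.8),(.53,.175,.26,4.8),(.596,.317,.24,4.8)])
for n in ("side",): blobs(n,robot.camera(n)[1],.1,.125,(.48,.55,-.15,.1))
E
```

```text
at [ 0.5295 -0.1186  0.0879] yaw 4.86 w 0.0395 F [-2.   0.5  5.9] t 17.38
(0.515, -0.1172, 0.23) turn [ 0.001 -0.     0.001] shift [ 0.018 -0.094 -0.948]
(0.515, 0.03, 0.24) turn [0. 0. 0.] shift [ 0.978  0.082 -0.067]
(0.53, 0.175, 0.26) turn [0. 0. 0.] shift [ 0.955  0.181 -0.133]
(0.596, 0.317, 0.24) turn [0. 0. 0.] shift [0.907 0.518 0.133]
side px [251. 229.] n 576 mean [ 518.8 -126.   111.3] rect c [ 514.8 -119.1] size [69.8 43.3] ang 1.4
```

Emit:
arm_command(
  increments=[
    [[0,0,0],[0,0,-0.05],0],
    [[0,0,0],[0,0,-0.1],0],
    [[0,0,0],[0,0,-0.25],0],
    [[0,0,0],[0,0,-0.45],0],
    [[0,0,0],[0,-0.03,-0.65],0],
    [[0,0,0],[0,-0.06,-0.85],0],
    [[0,0,0],[0.02,-0.09,-0.95],0],
    [[0,0,0],[0.02,-0.09,-0.95],0],
  ],
)

```text
clock: 18.1
tcp_pos: [0.5157, -0.1171, 0.2324]
ee_rot: [0.002, 0.677, 0.736, 0.002]
wrist_force: [-0.2, 0.3, -5.4]
width: 0.0391
grip_force: 52.4
```

Emit:
arm_command(
  increments=[
    [[0,0,0],[0.1,0.008,0],0],
    [[0,0,0],[0.25,0.02,-0.02],0],
    [[0,0,0],[0.45,0.04,-0.04],0],
    [[0,0,0],[0.65,0.05,-0.05],0],
    [[0,0,0],[0.85,0.07,-0.06],0],
    [[0,0,0],[0.98,0.08,-0.067],0],
  ],
)

```text
clock: 18.6
tcp_pos: [0.5134, 0.0345, 0.2376]
ee_rot: [-0.001, 0.675, 0.738, -0.0]
wrist_force: [0.4, 0.7, -4.7]
width: 0.0397
grip_force: 52.2
```

Emit:
arm_command(
  increments=[
    [[0,0,0],[0.2,0.04,-0.03],0],
    [[0,0,0],[0.4,0.08,-0.06],0],
    [[0,0,0],[0.6,0.12,-0.09],0],
    [[0,0,0],[0.8,0.15,-0.12],0],
    [[0,0,0],[0.955,0.18,-0.133],0],
  ],
)

```text
clock: 19.02
tcp_pos: [0.5283, 0.1789, 0.2578]
ee_rot: [-0.001, 0.675, 0.737, -0.0]
wrist_force: [0.5, 0.1, -6.0]
width: 0.0398
grip_force: 52.2
```

Emit:
arm_command(
  increments=[
    [[0,0,0],[0.2,0.12,0],0],
    [[0,0,0],[0.4,0.24,0.03],0],
    [[0,0,0],[0.6,0.36,0.06],0],
    [[0,0,0],[0.8,0.45,0.1],0],
    [[0,0,0],[0.88,0.5,0.13],0],
    [[0,0,0],[0.907,0.52,0.133],0],
    [[0,0,0],[0.907,0.52,0.133],0],
    [[0,0,0],[0.907,0.52,0.133],0],
  ],
)

```text
clock: 19.68
tcp_pos: [0.5947, 0.316, 0.2376]
ee_rot: [0.0, 0.677, 0.736, -0.002]
wrist_force: [-0.3, -0.8, -5.2]
width: 0.0393
grip_force: 52.2
```

```bash
python3 - <<'E'
from h import *
plan([(.596,.317,.091,4.8)])
E
```

```text
at [0.5947 0.316  0.2376] yaw 4.82 w 0.0393 F [-0.3 -0.8 -5.2] t 19.68
(0.596, 0.317, 0.091) turn [-0.002  0.002  0.   ] shift [0.009 0.012 0.977]
```

Emit:
arm_command(
  increments=[
    [[0,0,0],[0,0,0.1],0],
    [[0,0,0],[0,0,0.25],0],
    [[0,0,0],[0,0,0.42],0],
    [[0,0,0],[0,0,0.6],0],
    [[0,0,0],[0,0,0.76],0],
    [[0,0,0],[0,0,0.86],0],
    [[0,0,0],[0,0,0.93],0],
    [[0,0,0],[0,0,0.96],0],
    [[0,0,0],[0,0,0.977],0],
    [[0,0,0],[0,0,0.977],0],
    [[0,0,0],[0,0,0.977],0],
  ],
)

```text
clock: 20.6
tcp_pos: [0.5965, 0.318, 0.0936]
ee_rot: [0.0, 0.677, 0.736, 0.001]
wrist_force: [0.0, -0.8, -5.5]
width: 0.0394
grip_force: 52.1
```

Needs 7.7 mm more.

Emit:
arm_command(
  increments=[
    [[0,0,0],[0,0,0.012],0],
    [[0,0,0],[0,0,0.025],0],
    [[0,0,0],[0,0,0.035],0],
    [[0,0,0],[0,0,0.044],0],
    [[0,0,0],[0,0,0.052],0],
    [[0,0,0],[0,0,0.052],0],
    [[0,0,0],[0,0,0.052],0],
  ],
)

```text
clock: 21.18
tcp_pos: [0.5956, 0.3181, 0.086]
ee_rot: [-0.0, 0.676, 0.737, 0.0]
wrist_force: [-3.6, -0.6, 5.7]
width: 0.0397
grip_force: 53.3
```

Emit:
arm_command(
  increments=[
    [[0,0,0],[0,0,0],0.5],
    [[0,0,0],[0,0,0],0.56],
    [[0,0,0],[0,0,0],0.65],
    [[0,0,0],[0,0,0],0.7],
    [[0,0,0],[0,0,0],0.7],
    [[0,0,0],[0,0,-0.15],0.7],
    [[0,0,0],[0,0,-0.4],0.7],
    [[0,0,0],[0,0,-0.65],0.8],
    [[0,0,0],[0,0,-0.85],1],
    [[0,0,0],[0,0,-0.85],1],
  ],
)

```text
clock: 22.02
tcp_pos: [0.6001, 0.3193, 0.2193]
ee_rot: [0.002, 0.677, 0.736, 0.006]
wrist_force: [0.5, 0.1, 0.7]
width: 0.0854
grip_force: 0.0
```

```bash
cat > pl.py <<'E'
from h import *
for n in("top","side"):
    p,d=robot.camera(n); cv2.imwrite(f"pics/{n}1.png",p[:,:,::-1]); np.savez(f"pics/{n}1.npz",p=p,d=d)
    blobs(n,d,.09,.125,(.38,.64,.25,.39)); blobs(n,d,.02,.033,(.54,.6,-.1,.06))
    X=cloud(n,d); m=((p.max(2)<45)&(abs(X[...,0]-.515)<.1)&(abs(X[...,1]+.02)<.16)&(X[...,2]<.02)).astype(np.uint8)
    k,L,S,C=cv2.connectedComponentsWithStats(m)
    for i in range(1,k):
        if S[i,4]<100: continue
        Q=X[L==i]; r=cv2.minAreaRect((Q[:,:2]*1000).astype(np.float32))
        print("plate",C[i].round(),S[i,4],(Q.mean(0)*1000).round(1),np.round(r[0],1),np.round(r[1],1),round(r[2],1))
E
python3 pl.py; python3 - <<'E'
from h import *
plan([(.59,.19,.25,8),(.585,.06,.22,8),(.577,-.0614,.15,8)])
E
```

```text
top px [122. 202.] n 467 mean [592.9 317.2 108.4] rect c [594.5 319.3] size [40.7 41.7] ang 5.1
top px [121. 242.] n 539 mean [509.5 321.4 103.8] rect c [510.6 323.3] size [28.9 71. ] ang 7.0
top px [119. 285.] n 488 mean [423.  323.8 113.9] rect c [423.4 327. ] size [44.  42.3] ang 84.0
top px [303. 202.] n 200 mean [576.8 -60.2  29.4] rect c [577.5 -60.3] size [33.8 34.8] ang 84.6
top px [265. 211.] n 236 mean [562.5  27.7  29.2] rect c [563.5  28.1] size [33.7 34.6] ang 88.4
plate [329. 223.] 572 [ 526.7 -114.5    8.6] [ 527.1 -114.7] [55.5 54.9] 7.1
plate [290. 232.] 669 [515.1 -23.3   8.6] [515.4 -23.5] [42.8 80.5] 7.5
plate [250. 241.] 489 [503.3  67.7   8.8] [503.5  67.8] [56.1 53.9] 40.4
side px [211. 128.] n 262 mean [423.  316.6 106.6] rect c [422.2 325.1] size [49.4 43.1] ang 81.9
side px [246. 129.] n 192 mean [508.7 313.2 100.4] rect c [508.4 323.4] size [28.1 79.2] ang 6.7
side px [281. 127.] n 228 mean [592.3 309.8 103.2] rect c [592.6 316.8] size [39.4 46.5] ang 3.6
side px [274. 220.] n 192 mean [561.4  23.   26.6] rect c [561.6  26.5] size [39.6 31.6] ang 88.0
side px [283. 245.] n 209 mean [575.8 -64.8  26.6] rect c [576.3 -62.2] size [35.  35.1] ang 87.4
plate [246. 218.] 305 [504.   63.6   6.5] [504.3  65.1] [58.1 54.1] 88.2
plate [252. 244.] 513 [515.6 -28.1   6.7] [515.5 -26.7] [42.2 85.5] 7.1
plate [259. 273.] 571 [ 527.1 -118.5    6.8] [ 527.3 -118.4] [54.5 58.4] 7.7
at [0.5965 0.3183 0.2137] yaw 4.87 w 0.0853 F [ 0.1  0.3 -0.9] t 22.12
(0.59, 0.19, 0.25) turn [ 0.002 -0.001 -0.035] shift [-0.848 -0.115 -0.244]
(0.585, 0.06, 0.22) turn [0. 0. 0.] shift [-0.854 -0.154  0.2  ]
(0.577, -0.0614, 0.15) turn [0. 0. 0.] shift [-0.794 -0.165  0.467]
```

Emit:
arm_command(
  increments=[
    [[0,0,-0.035],[-0.2,-0.02,-0.24],1],
    [[0,0,-0.035],[-0.85,-0.115,-0.24],1],
    [[0,0,-0.035],[-0.85,-0.115,-0.24],1],
    [[0,0,-0.035],[-0.85,-0.115,-0.24],1],
    [[0,0,-0.035],[-0.85,-0.115,-0.24],1],
  ],
)

```text
clock: 22.53
tcp_pos: [0.5882, 0.1812, 0.2469]
ee_rot: [0.0, 0.66, 0.752, -0.003]
wrist_force: [0.3, -0.3, 0.1]
width: 0.0852
grip_force: 0.0
```

Emit:
arm_command(
  increments=[
    [[0,0,0],[-0.85,-0.154,0.2],1],
    [[0,0,0],[-0.85,-0.154,0.2],1],
    [[0,0,0],[-0.85,-0.154,0.2],1],
    [[0,0,0],[-0.85,-0.154,0.2],1],
  ],
)

```text
clock: 22.87
tcp_pos: [0.5814, 0.0515, 0.2154]
ee_rot: [-0.0, 0.659, 0.752, -0.004]
wrist_force: [0.7, -1.1, 0.1]
width: 0.0855
grip_force: 0.0
```

Emit:
arm_command(
  increments=[
    [[0,0,0],[-0.79,-0.165,0.47],1],
    [[0,0,0],[-0.79,-0.165,0.47],1],
    [[0,0,0],[-0.79,-0.165,0.47],1],
    [[0,0,0],[-0.79,-0.165,0.47],1],
    [[0,0,0],[-0.79,-0.165,0.47],1],
    [[0,0,0],[-0.79,-0.165,0.47],1],
    [[0,0,0],[-0.79,-0.165,0.47],1],
  ],
)

```text
clock: 23.45
tcp_pos: [0.5765, -0.0586, 0.1471]
ee_rot: [-0.001, 0.655, 0.756, 0.0]
wrist_force: [-0.3, 0.0, 0.7]
width: 0.0854
grip_force: 0.0
```

```bash
python3 - <<'E'
from h import *
plan([(.577,-.0613,.029,8)]); print(robot.tcp_to_tips)
E
```

```text
at [ 0.5765 -0.0586  0.1471] yaw 8.15 w 0.0854 F [-0.3  0.   0.7] t 23.45
(0.577, -0.0613, 0.029) turn [-0.    -0.001  0.002] shift [-0.019  0.001  0.787]
0.022
```

Emit:
arm_command(
  increments=[
    [[0,0,0],[-0.02,0,0.15],1],
    [[0,0,0],[-0.02,0,0.35],1],
    [[0,0,0],[-0.02,0,0.55],1],
    [[0,0,0],[-0.02,0,0.7],0.9],
    [[0,0,0],[-0.02,0,0.76],0.8],
    [[0,0,0],[-0.02,0,0.785],0.7],
    [[0,0,0],[-0.02,0,0.785],0.6],
    [[0,0,0],[-0.02,0,0.785],0.6],
  ],
)

```text
clock: 24.12
tcp_pos: [0.5778, -0.0631, 0.0309]
ee_rot: [0.001, 0.655, 0.755, 0.001]
wrist_force: [1.0, -0.8, 0.6]
width: 0.051
grip_force: 0.0
```

```bash
python3 - <<'E'
from h import *
plan([(.577,-.0613,.029,8)])
E
```

```text
at [ 0.5778 -0.0631  0.0309] yaw 8.09 w 0.051 F [ 1.  -0.8  0.6] t 24.12
(0.577, -0.0613, 0.029) turn [0.001 0.    0.001] shift [ 0.013 -0.003  0.013]
```

Emit:
arm_command(
  increments=[
    [[0,0,0],[0.013,0,0.01],0.55],
    [[0,0,0],[0.013,0,0.01],0.45],
    [[0,0,0],[0.013,0,0.01],0.4],
    [[0,0,0],[0.013,0,0.01],0.3],
    [[0,0,0],[0.013,0,0.01],0],
    [[0,0,0],[0.013,0,0.01],0],
    [[0,0,0],[0.013,0,0.01],0],
    [[0,0,0],[0.013,0,0.01],0],
  ],
  newtons=30,
)

```text
clock: 24.78
tcp_pos: [0.5771, -0.0614, 0.0296]
ee_rot: [0.0, 0.656, 0.755, 0.001]
wrist_force: [-0.8, 1.6, 6.8]
width: 0.0347
grip_force: 29.6
```

Emit:
arm_command(
  increments=[
    [[0,0,0],[0,0,-0.05],0],
    [[0,0,0],[0,0,-0.2],0],
    [[0,0,0],[0,0,-0.4],0],
    [[0,0,0],[0,0,-0.6],0],
    [[0,0,0],[0,0,-0.8],0],
    [[0,0,0],[0,0,-0.9],0],
    [[0,0,0],[0,0,-0.9],0],
  ],
)

```text
clock: 25.37
tcp_pos: [0.5787, -0.0626, 0.1675]
ee_rot: [0.003, 0.656, 0.755, 0.002]
wrist_force: [0.0, -0.6, -0.4]
width: 0.035
grip_force: 30.1
```

```bash
python3 - <<'E'
from h import *
plan([(.545,-.15,.165,8),(.51,-.24,.165,8),(.475,-.3298,.165,8),(.475,-.3298,.10,8)])
p,d=robot.camera("side"); cv2.imwrite("pics/s2.png",cv2.resize(p[130:310,180:360][:,:,::-1],None,fx=3.3,fy=3.3))
E
```

```text
at [ 0.5787 -0.0626  0.1675] yaw 7.99 w 0.035 F [ 0.  -0.6 -0.4] t 25.37
(0.545, -0.15, 0.165) turn [ 0.005  0.001 -0.   ] shift [-0.546 -0.304  0.015]
(0.51, -0.24, 0.165) turn [0. 0. 0.] shift [-0.562 -0.315  0.   ]
(0.475, -0.3298, 0.165) turn [0. 0. 0.] shift [-0.56  -0.314  0.   ]
(0.475, -0.3298, 0.1) turn [0. 0. 0.] shift [0.    0.    0.433]
```

View pics/s2.png

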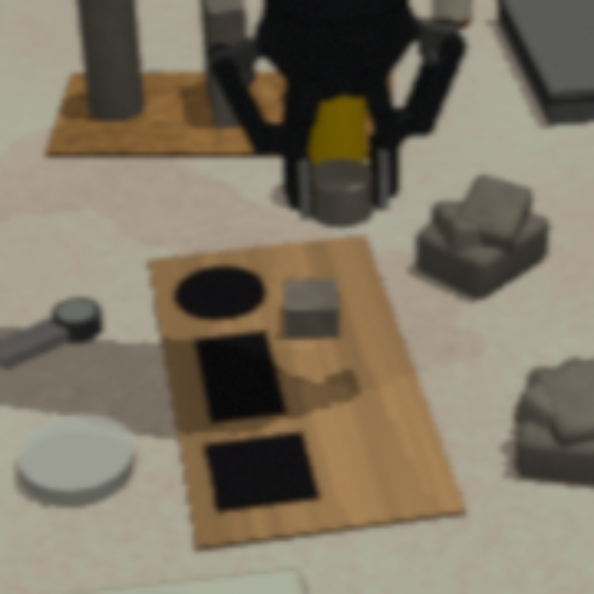

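The puck (crop pixel 342,192) is held level between the fingers. The block at (310,308) hasn't moved, and the three black plates are free.

Emit:
arm_command(
  increments=[
    [[0,0,0],[-0.3,-0.17,0],0],
    [[0,0,0],[-0.6,-0.33,0],0],
    [[0,0,0],[-0.83,-0.46,0],0],
    [[0,0,0],[-0.83,-0.46,0],0],
  ],
)

```text
clock: 25.75
tcp_pos: [0.5212, -0.2008, 0.1624]
ee_rot: [-0.0, 0.659, 0.753, -0.002]
wrist_force: [-0.2, -0.4, -0.3]
width: 0.0348
grip_force: 30.1
```

Emit:
arm_command(
  increments=[
    [[0,0,0],[-0.25,-0.14,0],0],
    [[0,0,0],[-0.5,-0.28,0],0],
    [[0,0,0],[-0.7,-0.39,0],0],
    [[0,0,0],[-0.83,-0.47,0],0],
    [[0,0,0],[-0.83,-0.47,0],0],
    [[0,0,0],[-0.83,-0.47,0],0],
    [[0,0,0],[-0.83,-0.47,0],0],
  ],
)

```text
clock: 26.33
tcp_pos: [0.4725, -0.3267, 0.1621]
ee_rot: [-0.001, 0.656, 0.755, 0.0]
wrist_force: [0.0, 0.2, -1.2]
width: 0.035
grip_force: 30.1
```

```bash
python3 - <<'E'
from h import *
plan([(.475,-.3298,.098,8)])
E
```

```text
at [ 0.4725 -0.3267  0.1621] yaw 8.04 w 0.035 F [ 0.   0.2 -1.2] t 26.33
(0.475, -0.3298, 0.098) turn [-0.001 -0.001  0.   ] shift [-0.024  0.014  0.428]
```

Emit:
arm_command(
  increments=[
    [[0,0,0],[-0.02,0.014,0.1],0],
    [[0,0,0],[-0.02,0.014,0.2],0],
    [[0,0,0],[-0.02,0.014,0.3],0],
    [[0,0,0],[-0.02,0.014,0.37],0],
    [[0,0,0],[-0.02,0.014,0.41],0],
    [[0,0,0],[-0.02,0.014,0.42],0],
    [[0,0,0],[-0.02,0.014,0.42],0],
    [[0,0,0],[-0.02,0.014,0.42],0],
  ],
)

```text
clock: 27.0
tcp_pos: [0.476, -0.3305, 0.1007]
ee_rot: [0.0, 0.656, 0.755, 0.0]
wrist_force: [0.2, -0.3, -0.3]
width: 0.0346
grip_force: 30.1
```

Needs 6 mm more.

Emit:
arm_command(
  increments=[
    [[0,0,0],[0,0,0.01],0],
    [[0,0,0],[0,0,0.02],0],
    [[0,0,0],[0,0,0.03],0],
    [[0,0,0],[0,0,0.036],0],
    [[0,0,0],[0,0,0.04],0],
    [[0,0,0],[0,0,0.04],0],
    [[0,0,0],[0,0,0.04],0],
  ],
)

```text
clock: 27.58
tcp_pos: [0.4755, -0.3306, 0.0946]
ee_rot: [0.0, 0.656, 0.755, 0.0]
wrist_force: [-0.8, 0.9, 2.8]
width: 0.0347
grip_force: 30.5
```

Emit:
arm_command(
  increments=[
    [[0,0,0],[0,0,0],0.44],
    [[0,0,0],[0,0,0],0.5],
    [[0,0,0],[0,0,0],0.6],
    [[0,0,0],[0,0,0],0.7],
    [[0,0,0],[0,0,0],0.7],
    [[0,0,0],[0,0,-0.2],0.7],
    [[0,0,0],[0,0,-0.5],0.8],
    [[0,0,0],[0,0,-0.8],1],
    [[0,0,0],[0,0,-0.98],1],
    [[0,0,0],[0,0,-0.98],1],
  ],
)

```text
clock: 28.42
tcp_pos: [0.4789, -0.3337, 0.2483]
ee_rot: [0.007, 0.656, 0.755, 0.001]
wrist_force: [0.2, -0.4, 0.9]
width: 0.0857
grip_force: 0.0
```

```bash
python3 - <<'E'
from h import *
plan([(.50,-.195,.245,8),(.52,-.06,.245,8),(.54,.075,.245,8),(.57,.20,.23,4.8),(.595,.3178,.22,4.8)])
for n in("top","side"): 
    p,d=robot.camera(n); blobs(n,d,.087,.1,(.42,.53,-.39,-.27)); blobs(n,d,.066,.074,(.38,.55,-.4,-.25),500)
E
```

```text
at [ 0.4789 -0.3337  0.2483] yaw 7.99 w 0.0857 F [ 0.2 -0.4  0.9] t 28.42
(0.5, -0.195, 0.245) turn [ 0.007  0.005 -0.   ] shift [0.896 0.268 0.017]
(0.52, -0.06, 0.245) turn [0. 0. 0.] shift [0.873 0.257 0.   ]
(0.54, 0.075, 0.245) turn [0. 0. 0.] shift [0.873 0.257 0.   ]
(0.57, 0.2, 0.23) turn [0.    0.    0.036] shift [0.797 0.314 0.1  ]
(0.595, 0.3178, 0.22) turn [0. 0. 0.] shift [0.769 0.232 0.067]
top px [439. 230.] n 250 mean [ 475.5 -328.4   94.3] rect c [ 476.  -329.5] size [33.5 35.6] ang 40.5
top px [435. 233.] n 1562 mean [ 474.4 -327.7   70.6] rect c [ 475.7 -329. ] size [103.5 101.3] ang 84.0
side px [222. 325.] n 406 mean [ 474.4 -332.7   92.4] rect c [ 474.5 -330.9] size [34.7 35.5] ang 1.8
side px [223. 339.] n 2418 mean [ 474.3 -337.3   68.9] rect c [ 474.  -330.7] size [103.1 104.1] ang 12.8
```

Puck centred on the pan. Next is the bar on the mat.

Emit:
arm_command(
  increments=[
    [[0,0,0],[0.3,0.09,0],1],
    [[0,0,0],[0.9,0.27,0],1],
    [[0,0,0],[0.9,0.27,0],1],
    [[0,0,0],[0.9,0.27,0],1],
  ],
)

```text
clock: 28.85
tcp_pos: [0.4961, -0.184, 0.2388]
ee_rot: [-0.004, 0.653, 0.757, 0.0]
wrist_force: [-0.1, -0.2, -0.0]
width: 0.0852
grip_force: 0.0
```

Emit:
arm_command(
  increments=[
    [[0,0,0],[0.87,0.257,0],1],
    [[0,0,0],[0.87,0.257,0],1],
    [[0,0,0],[0.87,0.257,0],1],
    [[0,0,0],[0.87,0.257,0],1],
  ],
)

```text
clock: 29.18
tcp_pos: [0.5162, -0.0485, 0.239]
ee_rot: [-0.003, 0.652, 0.758, 0.0]
wrist_force: [1.1, 0.5, -0.2]
width: 0.0854
grip_force: 0.0
```

Emit:
arm_command(
  increments=[
    [[0,0,0],[0.87,0.257,0],1],
    [[0,0,0],[0.87,0.257,0],1],
    [[0,0,0],[0.87,0.257,0],1],
    [[0,0,0],[0.87,0.257,0],1],
  ],
)

```text
clock: 29.52
tcp_pos: [0.5362, 0.0863, 0.2393]
ee_rot: [-0.002, 0.652, 0.758, 0.0]
wrist_force: [0.1, 0.4, 0.3]
width: 0.0851
grip_force: 0.0
```

Emit:
arm_command(
  increments=[
    [[0,0,0.036],[0.8,0.31,0],1],
    [[0,0,0.036],[0.8,0.31,0],1],
    [[0,0,0.036],[0.8,0.31,0],1],
    [[0,0,0.036],[0.8,0.31,0],1],
  ],
)

```text
clock: 29.85
tcp_pos: [0.5658, 0.214, 0.2392]
ee_rot: [-0.002, 0.672, 0.74, 0.002]
wrist_force: [-0.2, 1.1, -0.1]
width: 0.0857
grip_force: 0.0
```

Emit:
arm_command(
  increments=[
    [[0,0,0],[0.5,0.15,0.05],1],
    [[0,0,0],[0.77,0.23,0.15],0.9],
    [[0,0,0],[0.77,0.23,0.15],0.8],
    [[0,0,0],[0.77,0.23,0.15],0.8],
    [[0,0,0],[0.77,0.23,0.15],0.8],
    [[0,0,0],[0.77,0.23,0.15],0.8],
  ],
)

```text
clock: 30.35
tcp_pos: [0.5898, 0.3199, 0.2168]
ee_rot: [-0.0, 0.677, 0.736, -0.002]
wrist_force: [0.2, 0.2, 0.3]
width: 0.0677
grip_force: 0.0
```

```bash
python3 - <<'E'
from h import *
plan([(.5953,.3181,.083,4.8)])
E
```

```text
at [0.5898 0.3199 0.2168] yaw 4.79 w 0.0677 F [0.2 0.2 0.3] t 30.35
(0.5953, 0.3181, 0.083) turn [-0.002  0.002 -0.   ] shift [-0.012  0.039  0.892]
```

Emit:
arm_command(
  increments=[
    [[0,0,0],[-0.012,0.038,0.1],0.8],
    [[0,0,0],[-0.012,0.038,0.3],0.8],
    [[0,0,0],[-0.012,0.038,0.55],0.8],
    [[0,0,0],[-0.012,0.038,0.75],0.8],
    [[0,0,0],[-0.012,0.038,0.85],0.8],
    [[0,0,0],[-0.012,0.038,0.88],0.8],
    [[0,0,0],[-0.012,0.038,0.88],0.75],
  ],
)

```text
clock: 30.93
tcp_pos: [0.5964, 0.3181, 0.0856]
ee_rot: [-0.0, 0.678, 0.735, -0.001]
wrist_force: [0.7, 0.6, 0.5]
width: 0.0637
grip_force: 0.0
```

Emit:
arm_command(
  increments=[
    [[0,0,0],[0,0,0],0.65],
    [[0,0,0],[0,0,0],0.56],
    [[0,0,0],[0,0,0],0.5],
    [[0,0,0],[0,0,0],0.45],
    [[0,0,0],[0,0,0],0.4],
    [[0,0,0],[0,0,0],0.3],
    [[0,0,0],[0,0,0],0],
    [[0,0,0],[0,0,0],0],
    [[0,0,0],[0,0,0],0],
    [[0,0,0],[0,0,0],0],
  ],
  newtons=50,
)

```text
clock: 31.77
tcp_pos: [0.5965, 0.3203, 0.0886]
ee_rot: [-0.0, 0.677, 0.736, 0.0]
wrist_force: [-1.9, -0.4, 6.4]
width: 0.0392
grip_force: 49.9
```

```bash
python3 - <<'E'
from h import *
plan([(.595,.318,.23,4.8),(.53,.175,.26,4.8),(.515,.03,.24,4.8),(.527,-.1165,.24,7.3)])
for n in("top","side"): blobs(n,robot.camera(n)[1],.09,.125,(.56,.64,.25,.39))
E
```

```text
at [0.5965 0.3203 0.0886] yaw 4.8 w 0.0392 F [-1.9 -0.4  6.4] t 31.77
(0.595, 0.318, 0.23) turn [ 0.    -0.001  0.   ] shift [-0.014 -0.011 -0.943]
(0.53, 0.175, 0.26) turn [0. 0. 0.] shift [-0.914 -0.512 -0.2  ]
(0.515, 0.03, 0.24) turn [0. 0. 0.] shift [-0.955 -0.181  0.133]
(0.527, -0.1165, 0.24) turn [ 0.     0.    -0.028] shift [-0.98  -0.002  0.   ]
top px [127. 203.] n 284 mean [589.4 307.3 109.5] rect c [592.9 307.9] size [24.3 70.3] ang 76.6
side px [283. 126.] n 416 mean [597.9 310.3 106.7] rect c [600.5 317.9] size [78.4 46.6] ang 3.0
```

Emit:
arm_command(
  increments=[
    [[0,0,0],[0,0,-0.05],0],
    [[0,0,0],[0,0,-0.1],0],
    [[0,0,0],[0,0,-0.25],0],
    [[0,0,0],[0,0,-0.45],0],
    [[0,0,0],[0,0,-0.65],0],
    [[0,0,0],[0,0,-0.85],0],
    [[0,0,0],[0,0,-0.97],0],
    [[0,0,0],[0,0,-0.97],0],
  ],
)

```text
clock: 32.53
tcp_pos: [0.5994, 0.3209, 0.2376]
ee_rot: [0.002, 0.677, 0.736, 0.005]
wrist_force: [1.8, 1.1, -4.4]
width: 0.0394
grip_force: 51.9
```

Emit:
arm_command(
  increments=[
    [[0,0,0],[-0.1,-0.06,-0.05],0],
    [[0,0,0],[-0.25,-0.14,-0.1],0],
    [[0,0,0],[-0.45,-0.25,-0.15],0],
    [[0,0,0],[-0.65,-0.37,-0.17],0],
    [[0,0,0],[-0.8,-0.45,-0.17],0],
    [[0,0,0],[-0.91,-0.51,-0.17],0],
  ],
)

```text
clock: 33.03
tcp_pos: [0.5289, 0.1736, 0.2564]
ee_rot: [-0.0, 0.678, 0.735, -0.002]
wrist_force: [0.7, -1.1, -5.4]
width: 0.0397
grip_force: 52.0
```

Emit:
arm_command(
  increments=[
    [[0,0,0],[-0.2,-0.04,0.02],0],
    [[0,0,0],[-0.4,-0.08,0.05],0],
    [[0,0,0],[-0.6,-0.12,0.08],0],
    [[0,0,0],[-0.8,-0.15,0.11],0],
    [[0,0,0],[-0.955,-0.18,0.133],0],
  ],
)

```text
clock: 33.45
tcp_pos: [0.5149, 0.0295, 0.2364]
ee_rot: [-0.0, 0.678, 0.735, -0.001]
wrist_force: [0.6, -0.6, -5.2]
width: 0.0393
grip_force: 52.0
```

Emit:
arm_command(
  increments=[
    [[0,0,-0.01],[-0.2,0,0],0],
    [[0,0,-0.02],[-0.4,0,0],0],
    [[0,0,-0.028],[-0.6,0,0],0],
    [[0,0,-0.028],[-0.8,0,0],0],
    [[0,0,-0.028],[-0.92,0,0],0],
    [[0,0,-0.028],[-0.97,0,0],0],
    [[0,0,-0.028],[-0.97,0,0],0],
    [[0,0,-0.028],[-0.97,0,0],0],
  ],
)

```text
clock: 34.12
tcp_pos: [0.528, -0.1115, 0.237]
ee_rot: [-0.001, 0.661, 0.751, -0.0]
wrist_force: [-0.6, 0.7, -5.1]
width: 0.0394
grip_force: 52.0
```

```bash
python3 - <<'E'
from h import *
plan([(.528,-.115,.096,7.3)])
E
```

```text
at [ 0.528  -0.1115  0.237 ] yaw 7.3 w 0.0394 F [-0.6  0.7 -5.1] t 34.12
(0.528, -0.115, 0.096) turn [-0.001 -0.001 -0.   ] shift [-0.024 -0.002  0.94 ]
```

Emit:
arm_command(
  increments=[
    [[0,0,0],[-0.015,0,0.1],0],
    [[0,0,0],[-0.015,0,0.25],0],
    [[0,0,0],[-0.015,0,0.42],0],
    [[0,0,0],[-0.015,0,0.6],0],
    [[0,0,0],[-0.015,0,0.75],0],
    [[0,0,0],[-0.015,0,0.85],0],
    [[0,0,0],[-0.015,0,0.91],0],
    [[0,0,0],[-0.015,0,0.93],0],
    [[0,0,0],[-0.015,0,0.93],0],
    [[0,0,0],[-0.015,0,0.93],0],
  ],
)

```text
clock: 34.95
tcp_pos: [0.5299, -0.1141, 0.099]
ee_rot: [0.001, 0.66, 0.751, 0.001]
wrist_force: [0.7, 0.3, -5.0]
width: 0.0398
grip_force: 51.9
```

```bash
python3 - <<'E'
from h import *
plan([(.528,-.115,.0905,7.3)])
p,d=robot.camera("side"); cv2.imwrite("pics/s3.png",cv2.resize(p[180:310,180:330][:,:,::-1],None,fx=4,fy=4,interpolation=cv2.INTER_CUBIC))
E
```

```text
at [ 0.5299 -0.1141  0.099 ] yaw 7.36 w 0.0398 F [ 0.7  0.3 -5. ] t 34.95
(0.528, -0.115, 0.0905) turn [0.001 0.    0.001] shift [-0.004 -0.014  0.057]
```

View pics/s3.png

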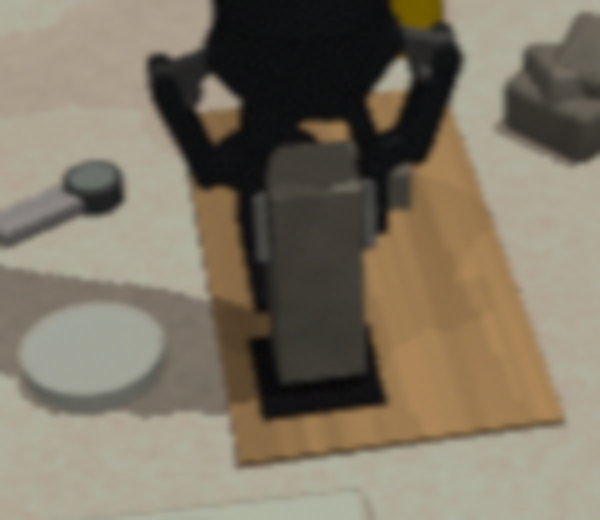

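Emit:
arm_command(
  increments=[
    [[0,0,0],[0,-0.01,0.012],0],
    [[0,0,0],[0,-0.01,0.025],0],
    [[0,0,0],[0,-0.01,0.035],0],
    [[0,0,0],[0,-0.01,0.044],0],
    [[0,0,0],[0,-0.01,0.052],0],
    [[0,0,0],[0,-0.01,0.057],0],
    [[0,0,0],[0,-0.01,0.057],0],
    [[0,0,0],[0,-0.01,0.057],0],
  ],
)

```text
clock: 35.67
tcp_pos: [0.5277, -0.115, 0.0906]
ee_rot: [0.0, 0.661, 0.751, 0.0]
wrist_force: [-1.5, 0.1, 5.9]
width: 0.0394
grip_force: 52.9
```

Emit:
arm_command(
  increments=[
    [[0,0,0],[0,0,0],0.5],
    [[0,0,0],[0,0,0],0.56],
    [[0,0,0],[0,0,0],0.65],
    [[0,0,0],[0,0,0],0.8],
    [[0,0,0],[0,0,0],0.8],
    [[0,0,0],[0,0,-0.15],0.8],
    [[0,0,0],[0,0,-0.4],0.8],
    [[0,0,0],[0,0,-0.65],0.8],
    [[0,0,0],[0,0,-0.9],0.8],
    [[0,0,0],[0,0,-0.9],0.8],
  ],
)

```text
clock: 36.5
tcp_pos: [0.532, -0.1163, 0.2314]
ee_rot: [0.006, 0.661, 0.75, 0.004]
wrist_force: [1.1, -0.5, 0.3]
width: 0.0682
grip_force: 0.0
```

```bash
python3 - <<'E'
from h import *
plan([(.525,.03,.225,6.8),(.52,.175,.225,6.8),(.511,.3232,.21,6.8),(.511,.3232,.083,6.8)])
for n in("top","side"): blobs(n,robot.camera(n)[1],.095,.125,(.48,.64,-.18,-.08))
E
```

```text
at [ 0.532  -0.1163  0.2314] yaw 7.27 w 0.0682 F [ 1.1 -0.5  0.3] t 36.5
(0.525, 0.03, 0.225) turn [0.008 0.002 0.005] shift [0.974 0.077 0.041]
(0.52, 0.175, 0.225) turn [0. 0. 0.] shift [0.964 0.081 0.   ]
(0.511, 0.3232, 0.21) turn [0. 0. 0.] shift [0.988 0.057 0.1  ]
(0.511, 0.3232, 0.083) turn [0. 0. 0.] shift [0.    0.    0.847]
top px [324. 210.] n 26 mean [536.6 -95.5 108.8] rect c [535.1 -95.1] size [ 5.7 19.8] ang 79.3
side px [255. 230.] n 468 mean [ 525.4 -123.2  107.6] rect c [ 525.1 -116.5] size [40.1 44.8] ang 8.0
```

Emit:
arm_command(
  increments=[
    [[0,0,0.005],[0.3,0.02,0],0.8],
    [[0,0,0.005],[0.97,0.06,0.01],0.8],
    [[0,0,0.005],[0.97,0.06,0.01],0.8],
    [[0,0,0.005],[0.97,0.06,0.01],0.8],
    [[0,0,0.005],[0.97,0.06,0.01],0.8],
  ],
)

```text
clock: 37.02
tcp_pos: [0.5164, 0.0374, 0.2213]
ee_rot: [-0.003, 0.66, 0.751, -0.001]
wrist_force: [0.4, -0.4, 0.2]
width: 0.0686
grip_force: 0.0
```

Emit:
arm_command(
  increments=[
    [[0,0,0],[0.96,0.08,0],0.8],
    [[0,0,0],[0.96,0.08,0],0.8],
    [[0,0,0],[0.96,0.08,0],0.8],
    [[0,0,0],[0.96,0.08,0],0.8],
  ],
)

```text
clock: 37.35
tcp_pos: [0.5116, 0.1803, 0.2218]
ee_rot: [-0.001, 0.661, 0.75, -0.0]
wrist_force: [0.3, 0.1, -1.1]
width: 0.0688
grip_force: 0.0
```

Emit:
arm_command(
  increments=[
    [[0,0,0],[0.5,0.03,0.05],0.7],
    [[0,0,0],[0.98,0.057,0.1],0.65],
    [[0,0,0],[0.98,0.057,0.1],0.65],
    [[0,0,0],[0.98,0.057,0.1],0.65],
    [[0,0,0],[0.98,0.057,0.1],0.65],
    [[0,0,0],[0.98,0.057,0.1],0.65],
    [[0,0,0],[0.98,0.057,0.1],0.65],
  ],
)

```text
clock: 37.93
tcp_pos: [0.5035, 0.3199, 0.2071]
ee_rot: [0.0, 0.664, 0.748, -0.002]
wrist_force: [0.5, -1.4, 0.9]
width: 0.0556
grip_force: 0.0
```

```bash
python3 - <<'E'
from h import *
plan([(.511,.3232,.083,6.8)])
for n in("top","side"): blobs(n,robot.camera(n)[1],.1,.125,(.48,.64,-.18,-.08))
E
```

```text
at [0.5035 0.3199 0.2071] yaw 6.77 w 0.0556 F [ 0.5 -1.4  0.9] t 37.93
(0.511, 0.3232, 0.083) turn [-0.001  0.002 -0.   ] shift [0.018 0.054 0.827]
top px [334. 214.] n 402 mean [ 525.8 -114.6  112.1] rect c [ 526.7 -115. ] size [40.  40.5] ang 8.3
side px [255. 229.] n 412 mean [ 525.1 -121.6  109. ] rect c [ 525.1 -115.2] size [40.2 45.4] ang 7.5
```

Emit:
arm_command(
  increments=[
    [[0,0,0],[0.015,0.05,0.1],0.65],
    [[0,0,0],[0.015,0.05,0.3],0.65],
    [[0,0,0],[0.015,0.05,0.55],0.65],
    [[0,0,0],[0.015,0.05,0.75],0.65],
    [[0,0,0],[0.015,0.05,0.81],0.65],
    [[0,0,0],[0.015,0.05,0.815],0.65],
    [[0,0,0],[0.015,0.05,0.815],0.6],
  ],
)

```text
clock: 38.62
tcp_pos: [0.5117, 0.324, 0.0865]
ee_rot: [0.0, 0.664, 0.748, -0.0]
wrist_force: [-1.0, 0.0, 0.8]
width: 0.0512
grip_force: 0.0
```

Emit:
arm_command(
  increments=[
    [[0,0,0],[0,0,0],0.5],
    [[0,0,0],[0,0,0],0.42],
    [[0,0,0],[0,0,0],0.36],
    [[0,0,0],[0,0,0],0.3],
    [[0,0,0],[0,0,0],0.2],
    [[0,0,0],[0,0,0],0],
    [[0,0,0],[0,0,0],0],
    [[0,0,0],[0,0,0],0],
    [[0,0,0],[0,0,0],0],
  ],
  newtons=50,
)

```text
clock: 39.37
tcp_pos: [0.5111, 0.3255, 0.0877]
ee_rot: [-0.0, 0.664, 0.748, 0.001]
wrist_force: [-1.1, -1.0, 7.6]
width: 0.0276
grip_force: 49.1
```

```bash
python3 - <<'E'
from h import *
plan([(.511,.3232,.23,6.8),(.512,.20,.23,6.8),(.513,.09,.23,6.8),(.516,-.0245,.23,7.3)])
E
```

```text
at [0.5111 0.3255 0.0877] yaw 6.86 w 0.0276 F [-1.1 -1.   7.6] t 39.37
(0.511, 0.3232, 0.23) turn [ 0.001 -0.001  0.001] shift [-0.014 -0.002 -0.949]
(0.512, 0.2, 0.23) turn [0. 0. 0.] shift [-0.816 -0.091  0.   ]
(0.513, 0.09, 0.23) turn [0. 0. 0.] shift [-0.729 -0.08   0.   ]
(0.516, -0.0245, 0.23) turn [ 0.     0.    -0.006] shift [-0.76  -0.071  0.   ]
```

Emit:
arm_command(
  increments=[
    [[0,0,0],[0,0,-0.05],0],
    [[0,0,0],[0,0,-0.1],0],
    [[0,0,0],[0,0,-0.25],0],
    [[0,0,0],[0,0,-0.45],0],
    [[0,0,0],[0,0,-0.65],0],
    [[0,0,0],[0,0,-0.85],0],
    [[0,0,0],[0,0,-0.98],0],
    [[0,0,0],[0,0,-0.98],0],
  ],
)

```text
clock: 40.03
tcp_pos: [0.5135, 0.3263, 0.2381]
ee_rot: [0.001, 0.664, 0.748, 0.005]
wrist_force: [1.2, 0.5, -3.1]
width: 0.0272
grip_force: 50.2
```

Emit:
arm_command(
  increments=[
    [[0,0,0],[-0.1,-0.01,0],0],
    [[0,0,0],[-0.25,-0.03,0],0],
    [[0,0,0],[-0.45,-0.05,0],0],
    [[0,0,0],[-0.65,-0.07,0],0],
    [[0,0,0],[-0.82,-0.09,0],0],
  ],
)

```text
clock: 40.45
tcp_pos: [0.5103, 0.1978, 0.231]
ee_rot: [-0.0, 0.664, 0.748, -0.002]
wrist_force: [0.5, 0.5, -4.5]
width: 0.0275
grip_force: 50.0
```

Emit:
arm_command(
  increments=[
    [[0,0,0],[-0.2,-0.02,0],0],
    [[0,0,0],[-0.4,-0.04,0],0],
    [[0,0,0],[-0.6,-0.06,0],0],
    [[0,0,0],[-0.73,-0.08,0],0],
  ],
)

```text
clock: 40.78
tcp_pos: [0.5113, 0.0864, 0.2313]
ee_rot: [-0.0, 0.665, 0.747, -0.002]
wrist_force: [-0.3, -1.9, -4.0]
width: 0.0274
grip_force: 50.0
```

Emit:
arm_command(
  increments=[
    [[0,0,-0.005],[-0.2,-0.02,0],0],
    [[0,0,-0.005],[-0.4,-0.04,0],0],
    [[0,0,-0.005],[-0.58,-0.05,0],0],
    [[0,0,-0.005],[-0.7,-0.06,0],0],
    [[0,0,-0.005],[-0.74,-0.07,0],0],
    [[0,0,-0.005],[-0.74,-0.07,0],0],
    [[0,0,-0.005],[-0.74,-0.07,0],0],
  ],
)

```text
clock: 41.37
tcp_pos: [0.5149, -0.0198, 0.232]
ee_rot: [-0.001, 0.661, 0.751, -0.001]
wrist_force: [-0.5, 0.4, -3.9]
width: 0.0273
grip_force: 50.0
```

```bash
python3 - <<'E'
from h import *
plan([(.5163,-.0223,.095,7.3)])
E
```

```text
at [ 0.5149 -0.0198  0.232 ] yaw 7.29 w 0.0273 F [-0.5  0.4 -3.9] t 41.37
(0.5163, -0.0223, 0.095) turn [-0.002 -0.001 -0.   ] shift [-0.019  0.009  0.913]
```

Emit:
arm_command(
  increments=[
    [[0,0,0],[-0.012,0,0.1],0],
    [[0,0,0],[-0.012,0,0.25],0],
    [[0,0,0],[-0.012,0,0.42],0],
    [[0,0,0],[-0.012,0,0.6],0],
    [[0,0,0],[-0.012,0,0.75],0],
    [[0,0,0],[-0.012,0,0.85],0],
    [[0,0,0],[-0.012,0,0.9],0],
    [[0,0,0],[-0.012,0,0.91],0],
    [[0,0,0],[-0.012,0,0.91],0],
    [[0,0,0],[-0.012,0,0.91],0],
  ],
)

```text
clock: 42.2
tcp_pos: [0.5172, -0.0214, 0.0973]
ee_rot: [0.001, 0.66, 0.751, 0.001]
wrist_force: [0.2, 0.6, -4.7]
width: 0.0273
grip_force: 49.9
```

```bash
python3 - <<'E'
from h import *
plan([(.5163,-.0223,.0895,7.3)])
E
```

```text
at [ 0.5172 -0.0214  0.0973] yaw 7.36 w 0.0273 F [ 0.2  0.6 -4.7] t 42.2
(0.5163, -0.0223, 0.0895) turn [ 0.001 -0.     0.001] shift [-0.005 -0.007  0.052]
```

Emit:
arm_command(
  increments=[
    [[0,0,0],[-0.005,0,0.012],0],
    [[0,0,0],[-0.005,0,0.025],0],
    [[0,0,0],[-0.005,0,0.035],0],
    [[0,0,0],[-0.005,0,0.043],0],
    [[0,0,0],[-0.005,0,0.049],0],
    [[0,0,0],[-0.005,0,0.052],0],
    [[0,0,0],[-0.005,0,0.052],0],
    [[0,0,0],[-0.005,0,0.052],0],
  ],
)

```text
clock: 42.87
tcp_pos: [0.5166, -0.0229, 0.0897]
ee_rot: [-0.0, 0.661, 0.751, 0.0]
wrist_force: [-1.6, 0.4, 5.1]
width: 0.0274
grip_force: 51.1
```

Contact. I'll release, go up and move toward the core at (423.6, 327).

Emit:
arm_command(
  increments=[
    [[0,0,0],[0,0,0],0.36],
    [[0,0,0],[0,0,0],0.42],
    [[0,0,0],[0,0,0],0.5],
    [[0,0,0],[0,0,0],0.65],
    [[0,0,0],[0,0,0],0.7],
    [[0,0,0],[0,0,-0.15],0.7],
    [[0,0,0],[0,0,-0.4],0.7],
    [[0,0,0],[0,0,-0.65],0.8],
    [[0,0,0],[0,0,-0.85],0.9],
    [[0,0,0],[0,0,-0.85],1],
  ],
)

```text
clock: 43.7
tcp_pos: [0.5202, -0.0233, 0.2217]
ee_rot: [0.004, 0.661, 0.751, 0.004]
wrist_force: [1.6, 0.1, 0.3]
width: 0.085
grip_force: 0.0
```

```bash
python3 - <<'E'
from h import *
plan([(.485,.095,.215,7.3),(.455,.21,.215,7.3),(.4237,.327,.21,7.3)])
E
```

```text
at [ 0.5202 -0.0233  0.2217] yaw 7.28 w 0.085 F [1.6 0.1 0.3] t 43.7
(0.485, 0.095, 0.215) turn [ 0.007  0.001 -0.   ] shift [ 0.812 -0.134  0.043]
(0.455, 0.21, 0.215) turn [0. 0. 0.] shift [ 0.786 -0.101  0.   ]
(0.4237, 0.327, 0.21) turn [0. 0. 0.] shift [ 0.8   -0.108  0.033]
```

Emit:
arm_command(
  increments=[
    [[0,0,0],[0.3,-0.05,0],1],
    [[0,0,0],[0.81,-0.12,0.01],1],
    [[0,0,0],[0.81,-0.12,0.01],1],
    [[0,0,0],[0.81,-0.12,0.01],1],
  ],
)

```text
clock: 44.03
tcp_pos: [0.4804, 0.1043, 0.214]
ee_rot: [-0.003, 0.656, 0.755, 0.0]
wrist_force: [0.3, -1.0, 0.2]
width: 0.0851
grip_force: 0.0
```

Emit:
arm_command(
  increments=[
    [[0,0,0],[0.79,-0.1,0],1],
    [[0,0,0],[0.79,-0.1,0],1],
    [[0,0,0],[0.79,-0.1,0],1],
    [[0,0,0],[0.79,-0.1,0],0.9],
  ],
)

```text
clock: 44.37
tcp_pos: [0.451, 0.2197, 0.2142]
ee_rot: [-0.002, 0.656, 0.755, 0.001]
wrist_force: [0.8, 0.7, -0.1]
width: 0.0775
grip_force: 0.0
```

Emit:
arm_command(
  increments=[
    [[0,0,0],[0.5,-0.06,0.02],0.85],
    [[0,0,0],[0.8,-0.1,0.033],0.85],
    [[0,0,0],[0.8,-0.1,0.033],0.85],
    [[0,0,0],[0.8,-0.1,0.033],0.85],
    [[0,0,0],[0.8,-0.1,0.033],0.85],
    [[0,0,0],[0.8,-0.1,0.033],0.85],
  ],
)

```text
clock: 44.87
tcp_pos: [0.423, 0.3273, 0.2094]
ee_rot: [0.0, 0.661, 0.751, -0.001]
wrist_force: [0.1, -1.3, 0.9]
width: 0.0728
grip_force: 0.0
```

```bash
python3 - <<'E'
from h import *
plan([(.4237,.327,.083,7.3)])
for n in("top","side"): blobs(n,robot.camera(n)[1],.095,.125,(.48,.64,-.18,.1))
E
```

```text
at [0.423  0.3273 0.2094] yaw 7.32 w 0.0728 F [ 0.1 -1.3  0.9] t 44.87
(0.4237, 0.327, 0.083) turn [-0.     0.001  0.   ] shift [-0.002  0.005  0.842]
top px [334. 214.] n 415 mean [ 525.7 -114.2  111.7] rect c [ 526.8 -115. ] size [40.5 40.3] ang 7.5
top px [291. 224.] n 486 mean [515.8 -24.6 106.2] rect c [516.5 -24.7] size [28.8 70. ] ang 7.7
side px [249. 204.] n 358 mean [515.  -32.4 103.6] rect c [514.7 -25.8] size [28.2 74.1] ang 7.7
side px [255. 230.] n 467 mean [ 525.3 -122.9  107.6] rect c [ 525.  -116.6] size [40.  43.8] ang 8.1
```

Emit:
arm_command(
  increments=[
    [[0,0,0],[0,0,0.1],0.85],
    [[0,0,0],[0,0,0.3],0.85],
    [[0,0,0],[0,0,0.55],0.85],
    [[0,0,0],[0,0,0.75],0.85],
    [[0,0,0],[0,0,0.82],0.85],
    [[0,0,0],[0,0,0.83],0.8],
    [[0,0,0],[0,0,0.83],0.75],
  ],
)

```text
clock: 45.55
tcp_pos: [0.4238, 0.3271, 0.0855]
ee_rot: [0.0, 0.661, 0.75, -0.0]
wrist_force: [0.3, 1.2, 1.0]
width: 0.0641
grip_force: 0.0
```

Emit:
arm_command(
  increments=[
    [[0,0,0],[0,0,0],0.65],
    [[0,0,0],[0,0,0],0.58],
    [[0,0,0],[0,0,0],0.54],
    [[0,0,0],[0,0,0],0.5],
    [[0,0,0],[0,0,0],0.42],
    [[0,0,0],[0,0,0],0.3],
    [[0,0,0],[0,0,0],0],
    [[0,0,0],[0,0,0],0],
    [[0,0,0],[0,0,0],0],
    [[0,0,0],[0,0,0],0],
  ],
  newtons=50,
)

```text
clock: 46.38
tcp_pos: [0.4236, 0.3288, 0.0869]
ee_rot: [0.0, 0.661, 0.751, 0.001]
wrist_force: [-1.4, -0.7, 7.4]
width: 0.0434
grip_force: 49.7
```

```bash
python3 - <<'E'
from h import *
plan([(.4237,.327,.23,7.3),(.45,.19,.23,7.3),(.504,.067,.23,7.3)])
E
```

```text
at [0.4236 0.3288 0.0869] yaw 7.32 w 0.0434 F [-1.4 -0.7  7.4] t 46.38
(0.4237, 0.327, 0.23) turn [ 0.001 -0.001  0.   ] shift [-0.01   0.001 -0.954]
(0.45, 0.19, 0.23) turn [0. 0. 0.] shift [-0.928  0.058  0.   ]
(0.504, 0.067, 0.23) turn [0. 0. 0.] shift [-0.859  0.253  0.   ]
```

Emit:
arm_command(
  increments=[
    [[0,0,0],[0,0,-0.05],0],
    [[0,0,0],[0,0,-0.1],0],
    [[0,0,0],[0,0,-0.25],0],
    [[0,0,0],[0,0,-0.45],0],
    [[0,0,0],[0,0,-0.65],0],
    [[0,0,0],[0,0,-0.85],0],
    [[0,0,0],[0,0,-0.98],0],
    [[0,0,0],[0,0,-0.98],0],
  ],
)

```text
clock: 47.05
tcp_pos: [0.425, 0.3294, 0.2366]
ee_rot: [0.0, 0.661, 0.751, 0.004]
wrist_force: [0.8, -0.2, -4.9]
width: 0.0431
grip_force: 52.7
```

Emit:
arm_command(
  increments=[
    [[0,0,0],[-0.1,0.006,0],0],
    [[0,0,0],[-0.25,0.015,0],0],
    [[0,0,0],[-0.45,0.03,0],0],
    [[0,0,0],[-0.65,0.04,0],0],
    [[0,0,0],[-0.8,0.05,0],0],
    [[0,0,0],[-0.93,0.058,0],0],
  ],
)

```text
clock: 47.55
tcp_pos: [0.4477, 0.1873, 0.2305]
ee_rot: [-0.0, 0.661, 0.75, -0.002]
wrist_force: [1.5, -0.0, -5.1]
width: 0.0429
grip_force: 52.7
```

Emit:
arm_command(
  increments=[
    [[0,0,0],[-0.2,0.06,0],0],
    [[0,0,0],[-0.4,0.12,0],0],
    [[0,0,0],[-0.6,0.18,0],0],
    [[0,0,0],[-0.75,0.23,0],0],
    [[0,0,0],[-0.84,0.25,0],0],
    [[0,0,0],[-0.84,0.25,0],0],
    [[0,0,0],[-0.84,0.25,0],0],
    [[0,0,0],[-0.84,0.25,0],0],
  ],
)

```text
clock: 48.22
tcp_pos: [0.501, 0.0711, 0.231]
ee_rot: [-0.001, 0.66, 0.751, -0.001]
wrist_force: [0.6, -0.1, -4.9]
width: 0.0429
grip_force: 52.6
```

```bash
python3 - <<'E'
from h import *
plan([(.5046,.0689,.094,7.3)])
E
```

```text
at [0.501  0.0711 0.231 ] yaw 7.34 w 0.0429 F [ 0.6 -0.1 -4.9] t 48.22
(0.5046, 0.0689, 0.094) turn [-0.002 -0.     0.   ] shift [-0.018  0.025  0.913]
```

Emit:
arm_command(
  increments=[
    [[0,0,0],[-0.012,0.02,0.1],0],
    [[0,0,0],[-0.012,0.02,0.25],0],
    [[0,0,0],[-0.012,0.02,0.42],0],
    [[0,0,0],[-0.012,0.02,0.6],0],
    [[0,0,0],[-0.012,0.02,0.75],0],
    [[0,0,0],[-0.012,0.02,0.85],0],
    [[0,0,0],[-0.012,0.02,0.9],0],
    [[0,0,0],[-0.012,0.02,0.91],0],
    [[0,0,0],[-0.012,0.02,0.91],0],
    [[0,0,0],[-0.012,0.02,0.91],0],
  ],
)

```text
clock: 49.05
tcp_pos: [0.5065, 0.0698, 0.0965]
ee_rot: [0.0, 0.66, 0.751, 0.001]
wrist_force: [0.1, 0.3, -4.8]
width: 0.0432
grip_force: 52.5
```

```bash
python3 - <<'E'
from h import *
plan([(.5046,.0689,.0887,7.3)])
E
```

```text
at [0.5065 0.0698 0.0965] yaw 7.35 w 0.0432 F [ 0.1  0.3 -4.8] t 49.05
(0.5046, 0.0689, 0.0887) turn [ 0.001 -0.     0.001] shift [-0.005 -0.014  0.052]
```

Emit:
arm_command(
  increments=[
    [[0,0,0],[-0.004,-0.008,0.012],0],
    [[0,0,0],[-0.004,-0.008,0.025],0],
    [[0,0,0],[-0.004,-0.008,0.035],0],
    [[0,0,0],[-0.004,-0.008,0.043],0],
    [[0,0,0],[-0.004,-0.008,0.049],0],
    [[0,0,0],[-0.004,-0.008,0.052],0],
    [[0,0,0],[-0.004,-0.008,0.052],0],
    [[0,0,0],[-0.004,-0.008,0.052],0],
  ],
)

```text
clock: 49.72
tcp_pos: [0.5049, 0.0685, 0.089]
ee_rot: [-0.0, 0.661, 0.751, 0.0]
wrist_force: [-2.6, -0.4, 4.4]
width: 0.0429
grip_force: 53.5
```

Emit:
arm_command(
  increments=[
    [[0,0,0],[0,0,0],0.54],
    [[0,0,0],[0,0,0],0.6],
    [[0,0,0],[0,0,0],0.7],
    [[0,0,0],[0,0,0],0.85],
    [[0,0,0],[0,0,0],0.9],
    [[0,0,0],[0,0,-0.15],0.9],
    [[0,0,0],[0,0,-0.4],0.9],
    [[0,0,0],[0,0,-0.65],0.9],
    [[0,0,0],[0,0,-0.9],1],
    [[0,0,0],[0,0,-0.95],1],
    [[0,0,0],[0,0,-0.95],1],
  ],
)

```text
clock: 50.63
tcp_pos: [0.5068, 0.0689, 0.2333]
ee_rot: [0.002, 0.661, 0.751, 0.003]
wrist_force: [-0.0, 0.3, -0.4]
width: 0.0852
grip_force: 0.0
```

Emit:
arm_command(
  increments=[
    [[0,0,0],[0.3,0,0],1],
    [[0,0,0],[0.95,0,-0.1],1],
    [[0,0,0],[0.95,0,-0.1],1],
    [[0,0,0],[0.95,0,-0.1],1],
    [[0,0,0],[0.95,0,-0.1],1],
    [[0,0,0],[0.95,0,-0.1],1],
    [[0,0,0],[0.95,0,-0.1],1],
  ],
)

```text
clock: 51.22
tcp_pos: [0.4858, 0.2084, 0.244]
ee_rot: [-0.0, 0.661, 0.75, -0.002]
wrist_force: [0.4, -0.4, 0.5]
width: 0.0854
grip_force: 0.0
```

```bash
python3 - <<'E'
from h import *
for n in("top","side"):
    p,d=robot.camera(n); cv2.imwrite(f"pics/{n}9.png",p[:,:,::-1])
    blobs(n,d,.095,.125,(.48,.6,-.18,.1)); blobs(n,d,.02,.033,(.54,.6,-.1,.06)); blobs(n,d,.087,.1,(.42,.53,-.39,-.27))
    c=p[170:300,200:370] if n=="top" else p[150:380,170:330]
    cv2.imwrite(f"pics/{n}9c.png",cv2.resize(c[:,:,::-1],None,fx=2.6 if n=="side" else 4,fy=2.6 if n=="side" else 4,interpolation=cv2.INTER_CUBIC))
print(robot.state()["clock"])
E
```

```text
top px [334. 214.] n 415 mean [ 525.5 -114.3  111.8] rect c [ 526.8 -115.1] size [40.2 40.4] ang 7.3
top px [291. 223.] n 483 mean [515.8 -24.8 106.3] rect c [516.6 -24.6] size [28.3 69.9] ang 7.2
top px [246. 233.] n 396 mean [503.5  66.3 117.5] rect c [504.1  66.3] size [41.3 42. ] ang 84.9
top px [265. 212.] n 233 mean [562.4  27.9  29.3] rect c [563.3  28. ] size [33.9 34.7] ang 89.2
top px [439. 230.] n 251 mean [ 475.6 -328.4   94.3] rect c [ 476.1 -329.2] size [34.5 35.3] ang 21.1
side px [243. 178.] n 367 mean [503.6  57.9 110.7] rect c [503.9  64.4] size [44.5 46.1] ang 35.2
side px [249. 204.] n 355 mean [515.  -32.3 103.6] rect c [514.7 -25.6] size [28.3 76.5] ang 7.4
side px [255. 230.] n 471 mean [ 525.4 -123.1  107.6] rect c [ 525.2 -117.1] size [40.  42.7] ang 7.5
side px [274. 220.] n 187 mean [561.8  23.2  26.6] rect c [561.4  27. ] size [38.4 31.5] ang 87.4
side px [222. 325.] n 407 mean [ 474.4 -332.8   92.4] rect c [ 474.4 -331.1] size [36.5 35. ] ang 76.9
51.3167
```

View pics/top9c.png

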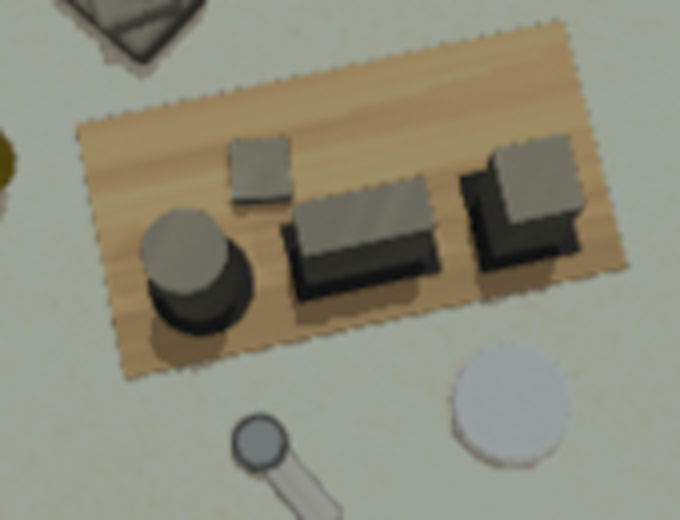

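View pics/side9c.png

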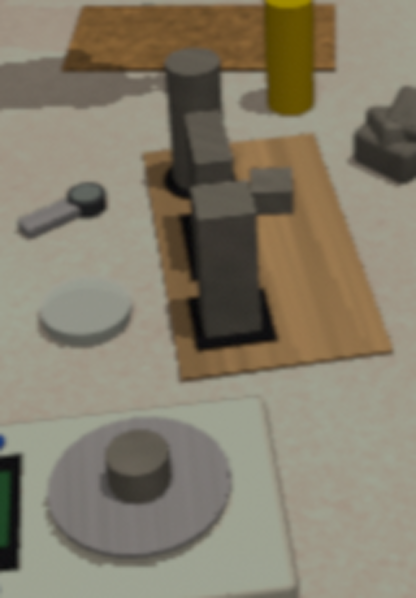

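```bash
python3 - <<'E'
from h import *
p,d=robot.camera("side"); cv2.imwrite("pics/bar.png",cv2.resize(p[215:295,230:290][:,:,::-1],None,fx=7,fy=7,interpolation=cv2.INTER_CUBIC))
def f(d,tag):
    X=cloud("side",d); 
    for z in (.012,.03,.06,.09):
        m=(d>0)&(abs(X[...,2]-z-.006)<.008)&(abs(X[...,0]-.527)<.04)&(abs(X[...,1]+.135)<.012)
        x=X[m][:,0]; print(tag,z,m.sum(),np.percentile(x,[1,50,99]).round(4),np.median(X[m][:,1]).round(4))
f(d,"now"); f(np.load("pics/side0.npz")["d"],"start")
E
```

```text
now 0.012 151 [0.5065 0.5265 0.5466] -0.1351
now 0.03 157 [0.5071 0.5273 0.5472] -0.1351
now 0.06 163 [0.507  0.5269 0.5463] -0.1352
now 0.09 172 [0.5069 0.5276 0.5472] -0.1351
start 0.012 147 [0.5089 0.5297 0.5485] -0.1367
start 0.03 155 [0.509  0.5288 0.5489] -0.1368
start 0.06 163 [0.5089 0.5283 0.5479] -0.1366
start 0.09 171 [0.5087 0.5281 0.5488] -0.137
```

View pics/bar.png

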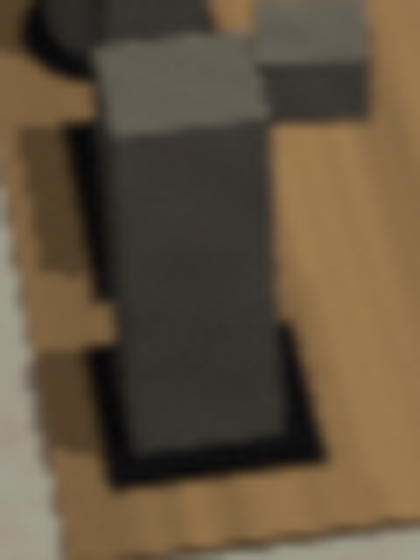

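The core at (185,250) in the top crop, slab at (365,215) and bar at (537,177) stand upright on their own plates, within about 3 mm of centre. The puck lies mid-pan, at (138,465) in the side crop, and the block hasn't moved. The gripper is clear of everything.

```bash
python3 -c "
from plant import robot
print(robot.finish_job())"
```

```text
the job is handed in; nothing more can be done
None
```

The job is handed in at about 51 s: the puck lies flat in the middle of the balance pan, all three tall pieces stand upright back on their own plates (within about 3 mm of centre by camera, slab lying along its plate), nothing fell, and the block and the yellow look-alike were left alone.

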